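Rinse a nest of measuring beakers and rack them by size

TASK

Open the glass rinser's water lever, then take the nest of steel beakers on the mat apart from the outside in, and rinse each one in that order, largest first: press it mouth down, centred, onto the rinser's sprung spider, all the way to the stop, hold it there for a good second, and stand it mouth down on the floor of the drain rack's bay for its size (widest bay for the largest of the set of four, narrowest for the smallest; leave the bay of a missing size empty). When all are racked, shut the water lever fully; leave the other things where they stand.

Things in the scene. Friction and masses are not known exactly. Their poses are not given: they have to be found in the camera images.
- beaker_a: steel measuring beaker, largest of a set of four: straight round wall 66 mm across, 2 mm thick, 90 mm from mouth to closed end; a heavy rim, 5 mm high, stands out 1.5 mm. Starts mouth down in the nest, any smaller ones hidden inside it, rims on the mat, 1 to 1.5 mm clear all round. Origin at the centre of its mouth; z points to its closed end (up when mouth down); 80 to 240 g; low centre of mass
- beaker_b: steel measuring beaker, second largest of a set of four: straight round wall 57 mm across, 2 mm thick, 80 mm from mouth to closed end; a heavy rim, 5 mm high, stands out 1.5 mm. Starts mouth down in the nest, any smaller ones hidden inside it, rims on the mat, 1 to 1.5 mm clear all round. Origin at the centre of its mouth; z points to its closed end (up when mouth down); 80 to 240 g; low centre of mass
- beaker_c: steel measuring beaker, third largest of a set of four: straight round wall 48 mm across, 2 mm thick, 70 mm from mouth to closed end; a heavy rim, 5 mm high, stands out 1.5 mm. Starts mouth down in the nest, any smaller ones hidden inside it, rims on the mat, 1 to 1.5 mm clear all round. Origin at the centre of its mouth; z points to its closed end (up when mouth down); 80 to 240 g; low centre of mass
- beaker_d: steel measuring beaker, smallest of a set of four: straight round wall 39 mm across, 2 mm thick, 60 mm from mouth to closed end; a heavy rim, 5 mm high, stands out 1.5 mm. Starts mouth down in the nest, any smaller ones hidden inside it, rims on the mat, 1 to 1.5 mm clear all round. Origin at the centre of its mouth; z points to its closed end (up when mouth down); 80 to 240 g; low centre of mass
- spider_top (a point): centre of the glass rinser's spray spider at the level of the upper side of its six grey plastic arms (80 mm across, 50 mm above the worktop when up); moves with it. A spray boss in the middle, 22 mm across, stands 6 mm above the arms. The rim of a beaker, mouth down and centred, presses on the arms
- spider (a joint): how far the sprung spider is pushed down, in m: 0 up, 0.010 at its lower stop. It takes about 2 N to start and 9 N at the stop and springs back by itself
- rinser: fixed glass rinser: steel drip tray 190 x 140 mm, rim 34 mm high, spider over its middle; origin under the spider at worktop level, its own x points away to the inlet pipe and valve behind the tray
- valve_lever (a joint): quarter-turn water lever on the inlet pipe, in rad: 0 shut (lever across the pipe, along the rinser's own -y), 1.57 open (lever along the pipe, pointing along the rinser's +x). It turns counter-clockwise seen from above to open, about an upright axis, with stops at both ends, stiff enough to stay where it is left (about 0.06 N m)
- valve_axis (a point): point on the lever's upright turning axis, 58 mm above the worktop
- lever_grip (a point): middle of the lever's black sleeve, 55 mm from the turning axis; the sleeve is 14 mm wide, 10 mm high, 62 mm long, its underside 53 mm above the worktop
- rack: fixed drain rack, 306 mm along its own y, 120 mm along x: tray with floor 8 mm above the worktop and wire hoops 38 mm high across it that make four bays side by side; a wire runs 26 mm high along front and back, 100 mm apart. Origin under its centre; the widest bay is at its +y end (robot's left), the narrowest at -y
- bay_a (a point): centre of the floor of the rack's bay for the largest beaker, 81 mm clear width between the wires along the rack's y, axes as the rack
- bay_b (a point): centre of the floor of the rack's bay for the second largest beaker, 72 mm clear width between the wires along the rack's y, axes as the rack
- bay_c (a point): centre of the floor of the rack's bay for the third largest beaker, 63 mm clear width between the wires along the rack's y, axes as the rack
- bay_d (a point): centre of the floor of the rack's bay for the smallest beaker, 54 mm clear width between the wires along the rack's y, axes as the rack
- mat: fixed rubber bar mat 110 x 110 x 4 mm on which the nest starts; origin under its centre
- milk_jug: small steel milk jug, 101 x 69 x 92 mm, stands by; origin under its centre
- shaker: shaker with steel cap, 44 x 44 x 90 mm, stands by; origin under its centre
- glass_0: tasting glass, 58 x 58 x 82 mm, stands by; origin under its centre
- glass_1: tasting glass, 58 x 58 x 82 mm, stands by; origin under its centre

How it is judged:
By the outcome, as a careful person would: the job done as asked, in the order asked, and still so for the second after the job is handed in, with the robot touching nothing.
Of beaker_a, beaker_b, beaker_c, beaker_d only 2 to 4 are there at a start; the rules pass over those that are not, and their reading is None.
At some moment in a run one of beaker_a, beaker_b, beaker_c, beaker_d may be knocked a few centimetres aside while the robot is not near it.
It also fails if it takes over 210 s, if anything falls off the work surface, if the arm or the gripper's body presses on something with over 40 N, if the wrist force passes 120 N, or if a joint passes its speed limit or range.

ROBOT

A 6-joint arm with a two-finger parallel gripper is mounted at the origin on a cart in front of the work surface, level with it; the furniture and walls round the work are solid. World frame = base frame: x ahead of the robot, y to its left, z up, the work surface at z = 0. Lengths are in m, angles in rad, forces in N, time in s.
With the tool pointing down it reaches from about 0.35 to 0.975 m from the base axis. Payload 4.9 kg.
Tool frame: the origin (TCP) lies at the very end of the fingers, on their centre line; the grasp point (between the pads) lies behind it (manip.grip_depth is the z of the grasp point in the tool frame, in m); z points along the fingers, y is the direction in which the jaws open and shut (so a half turn about z gives the same grasp; the last joint's range is limited). The gripper opens to 85 mm and grips with 20 to 120 N. Pads are 22 mm wide; open, the fingers measure 114 mm over their backs; the gripper's body (76 mm by 85 mm) begins 54 mm behind the grasp point. The pads swing forward as they close: fully open they stand 13 mm farther back than shut.
Start: joints at [1.017, 0.053, 1.613, -0, 1.476, -0.119], TCP at [0.263, 0.567, 0.231] pointing down, gripper open.
Joint ranges: [-3.01, 3.01], [-1.01, 2.22], [0.06, 2.58], [-1.02, 4.17], [0.09, 2.62], [-3.14, 3.14]. Speed limits (rad/s): [2.57, 2.57, 3.14, 3.14, 3.14, 3.14].

INTERFACE

Orientations are given as a unit quaternion [w, x, y, z].
In Python, from plant import state, optics, manip, silhouettes, place_of gives the robot as it stands. The module is installed in compiled form; this text tells all that it offers.
- The arm moves only by the tool jog_arm, never from a script. Its argument "increments" is a list of rows, each an object with "slide": the shift along the tool's x, y, z in mm, a list of three; "rotation": the turn, a rotation vector about the tool's x, y, z in degrees, a list of three. A call has 1 to 20 rows; each row shifts and turns the commanded pose from where the row before left it, along the tool's axes as they then stand; what a row does not reach is not made up. A row lasts 1/12 s, in which the tool goes at most 41.7 mm and 7.16 degrees, less where a joint would pass 70% of its speed; a pose out of reach is approached as far as the arm can. A call with a gripper value outside its range is refused whole. "fingers" is the opening, from 0 (shut) to 1 (fully open), set as the call begins (left out, the last holds). The fingers move at their own pace and stop on an object; the grip force is fixed at half the most. Time passes only in rows, so rows that do not move let the fingers close. It gives the time, the measured TCP pose, the force and the opening at its end, in the units of the state.
- state(): the state, without advancing time (a new reading comes with each control period).
- optics.grab_frame(name): name is "side" or "top" or "wrist"; returns a dict with "frame" (384x512x3 uint8, blue, green, red), "camera_matrix" (3x3 intrinsics, pixels), "R" (3x3) and "t" (3): a world point X has camera coordinates R X + t. Camera axes: x right, y down, z forward; pixel columns grow to the right and rows downward; lengths in m; the calibration is good to about 2 mm. A picture is of the moment at which its call begins. There is no depth.
- manip.job_done(): hands the job in, once; it reports no verdict.
Trained networks look in the newest picture that a camera, given by its name, has taken for a name from the list of things; names that differ only in an ending like _2 or _b are one class to them, and where a whole thing is asked for, a point or a joint stands for the part that bears it (a point fixed in the world has none). Each returns a list of dicts, best first, with "score" (0 to 1); they miss things now and then, are a little off and sometimes report something else, mostly with a low value. They report only what shows in the picture. A call takes as long as a camera call.
- silhouettes(thing, camera): "mask" (384x512 bool, what is visible of it) and "bbox" ([left, top, right, bottom] in pixels, round what is visible of it).
- place_of(thing, camera): "uv" ([column, row] in pixels: a listed point, or the origin of a listed thing).
The state is a dict: "time": time; "joint_pos": joint angles; "joint_vel": joint speeds; "joint_efforts": joint torques, N m; "tool_pos": TCP position; "tool_rot": TCP orientation; "contact_force": force on the tool from outside, world axes, zero at the start; "ft_torque": the same for the moment, N m; "gripper_width": opening from 0.0 (shut) to 1.0 (fully open).
Only numpy, scipy, OpenCV 4.12 (cv2) and the standard library are available. Lean on these libraries where they do the work, as an engineer would, in place of code of your own. Each camera call takes 0.05 s, during which the arm holds its last target.

## Working session

There is one attempt and no reset: what is moved stays moved. The work goes in short steps, Python scripts to look and compute and a tool call to move; the robot and the scene stay as the last step left them, time stands still between calls to the robot, and variables do not carry over. Pictures are saved under pics/ and viewed, and the job is handed in when it is done.

Besides the shell and the picture viewer there is one more tool, called after "Emit:" as a command line: name --argument value ..., lists and objects as JSON in quotes. jog_arm: Moves the arm, as the interface text tells. Its arguments: {"type":"object","properties":{"increments":{"type":"array","items":{"type":"object","properties":{"slide":{"type":"array","items":{"type":"number"}},"rotation":{"type":"array","items":{"type":"number"}}}}},"fingers":{"type":"number"}},"required":["increments"]}

```bash
mkdir -p pics
python3 - <<'E'
from plant import state, optics, manip, silhouettes, place_of
import cv2,numpy as np
print(state()); print(manip.grip_depth)
for c in ["top","side","wrist"]:
    f=optics.grab_frame(c); cv2.imwrite(f"pics/{c}0.png",f["frame"])
    print(c,f["camera_matrix"].tolist(),f["R"].tolist(),f["t"].tolist())
E
```

```text
{'time': 0.0, 'joint_pos': array([ 1.01698259e+00,  5.33537469e-02,  1.61429131e+00, -6.50214076e-06,
        1.47600826e+00, -1.18981214e-01]), 'joint_vel': array([-0.00044689, -0.00047725,  0.00021668,  0.00025663,  0.00167063,
       -0.0007548 ]), 'joint_efforts': array([ 3.79795247e-04, -3.93698502e+01, -3.70170987e+01, -6.75702267e-05,
        7.32857472e-03, -1.63911091e-05]), 'tool_pos': array([0.26294648, 0.5663074 , 0.23006656]), 'tool_rot': array([-3.37046263e-04,  2.15707014e-01,  9.76457589e-01, -9.73650474e-04]), 'contact_force': array([ 0.00714552,  0.21177849, -0.59098389]), 'ft_torque': array([0.00502913, 0.00725193, 0.02485002]), 'gripper_width': 0.9979346319513601}
-0.0187
top [[407.18063637557054, 0.0, 253.7932737863962], [0.0, 407.18063637557054, 189.02505149088054], [0.0, 0.0, 1.0]] [[-0.0023076608352815245, -0.9999743612733624, 0.006778753380990794], [-0.9935272264922771, 0.0015228048022636737, -0.11358402741625828], [0.11357079254822704, -0.006996989457272978, -0.9935052678363122]] [0.13481826413433223, 0.5963863004173059, 1.2274640994817854]
side [[393.88184307502763, 0.0, 247.28597654278082], [0.0, 393.88184307502763, 196.869570299508], [0.0, 0.0, 1.0]] [[-0.9998946036113163, -0.013453888025549683, -0.005456607550933433], [-0.0018754304756665632, 0.4923872750094646, -0.8703742035293122], [0.014396681197410542, -0.870272235743362, -0.49236061100046413]] [0.616210245425395, -0.00586604807862768, 1.1767034207558906]
wrist [[267.3267941257592, 0.0, 255.35149014800504], [0.0, 267.3267941257592, 192.04440158559527], [0.0, 0.0, 1.0]] [[0.42143671515323583, 0.9068565938562557, -0.0014877164654758977], [0.8642075620215041, -0.40111848003463335, 0.30372562407468146], [0.27483883434787687, -0.12928682513750847, -0.9527583806926941]] [-0.623523824217991, -0.03956756119298553, 0.3803708460217453]
```

View pics/top0.png

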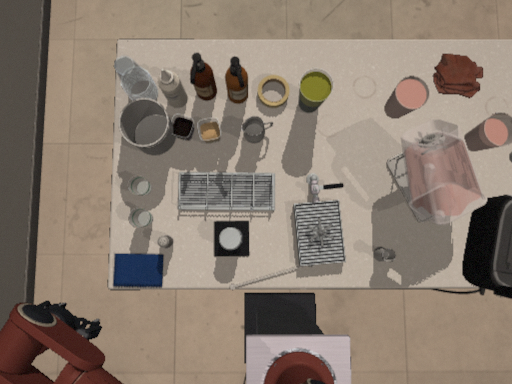

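View pics/side0.png

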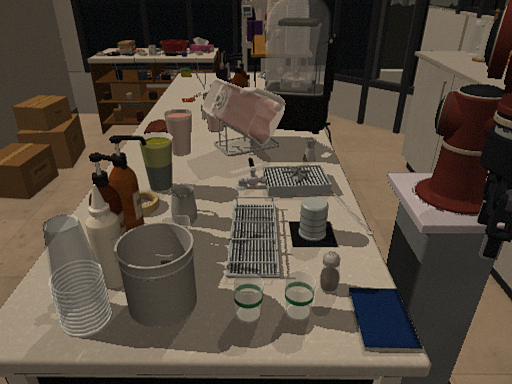

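View pics/wrist0.png

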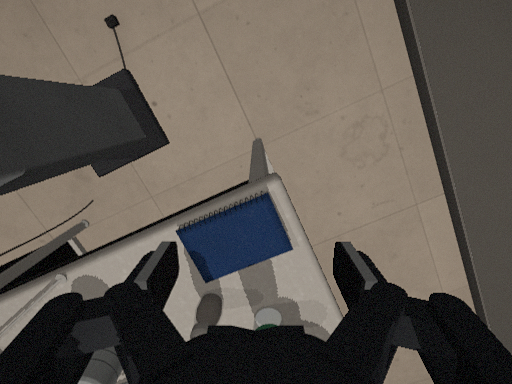

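```bash
cat > h.py <<'E'
from plant import state, optics, manip, silhouettes, place_of
import cv2,numpy as np
from scipy.spatial.transform import Rotation as Rn
def ray(f,uv):
    K,R,t=f["camera_matrix"],np.array(f["R"]),np.array(f["t"])
    d=R.T@np.linalg.inv(K)@np.array([uv[0],uv[1],1.]); return -R.T@t,d
def atz(f,uv,z):
    c,d=ray(f,uv); return c+d*(z-c[2])/d[2]
def proj(f,X):
    p=np.array(f["R"])@np.array(X)+np.array(f["t"]); p=f["camera_matrix"]@p; return p[:2]/p[2]
def tri(rays):
    A=0;b=0
    for c,d in rays:
        d=d/np.linalg.norm(d);P=np.eye(3)-np.outer(d,d);A=A+P;b=b+P@c
    return np.linalg.solve(A,b)
E
python3 - <<'E'
from h import *
F={c:optics.grab_frame(c) for c in("top","side")}
zs=dict(spider_top=.05,valve_axis=.058,lever_grip=.058,bay_a=.008,bay_b=.008,bay_c=.008,bay_d=.008,rack=0,rinser=0,mat=0,beaker_a=.004)
np.set_printoptions(precision=4,suppress=True)
for n,z in zs.items():
    r=[]
    for c in F:
        o=place_of(n,c)
        for k in o[:3]:
            print(n,c,round(k["score"],2),np.round(k["uv"],1),atz(F[c],k["uv"],z))
        if o:r.append(ray(F[c],o[0]["uv"]))
    if len(r)==2: print("   tri",tri(r))
for c in F:
    for s in silhouettes("beaker_a",c): print(c,s["score"],s["bbox"],s["mask"].sum())
print(state()["time"])
E
```

```text
spider_top top 0.79 [321.4 233.8] [ 0.4583 -0.0702  0.05  ]
spider_top side 0.69 [255.8 212.7] [0.5919 0.1842 0.05  ]
spider_top side 0.61 [296.3 170.6] [ 0.4659 -0.0622  0.05  ]
   tri [ 0.5242 -0.1017 -0.1281]
valve_axis top 0.74 [315.1 187.6] [ 0.5979 -0.0526  0.058 ]
valve_axis top 0.59 [240.1 193.3] [0.5809 0.1754 0.058 ]
valve_axis side 0.68 [313.4 233.2] [0.46   0.2859 0.058 ]
valve_axis side 0.57 [253.3 169. ] [ 0.5983 -0.0566  0.058 ]
   tri [ 0.5112 -0.048  -0.1335]
lever_grip top 0.58 [335.3 186. ] [ 0.6027 -0.1142  0.058 ]
lever_grip top 0.48 [165.  243.4] [0.4308 0.3994 0.058 ]
lever_grip top 0.28 [148.5 215.9] [0.513  0.4508 0.058 ]
bay_a top 0.92 [238.9 191.8] [0.5908 0.1805 0.008 ]
bay_a top 0.72 [145.2 217.7] [0.5098 0.4735 0.008 ]
bay_a top 0.68 [194.6 192.3] [0.5895 0.3202 0.008 ]
bay_a side 0.93 [252.1 262. ] [0.6009 0.329  0.008 ]
bay_a side 0.81 [254.4 208.5] [0.5951 0.0942 0.008 ]
bay_a side 0.79 [252.4 223.3] [0.6005 0.1693 0.008 ]
   tri [ 0.6023  0.1841 -0.1087]
bay_b top 0.92 [238.9 191.8] [0.5908 0.1805 0.008 ]
bay_b top 0.72 [145.2 217.7] [0.5098 0.4735 0
[... 1157 characters left out ...]
k side 0.73 [251.4 219.5] [0.6033 0.1385 0.    ]
rack side 0.72 [297.2 173.6] [ 0.4524 -0.1433  0.    ]
   tri [ 0.5954  0.2198 -0.0032]
rinser top 0.57 [317.7 230.6] [ 0.4685 -0.0673  0.    ]
rinser top 0.51 [166.4 239.5] [0.4418 0.4074 0.    ]
rinser side 0.62 [296.3 185.9] [ 0.4637 -0.056  -0.    ]
   tri [ 0.4654 -0.0678 -0.0059]
mat top 0.79 [230.5 237.7] [0.447  0.2068 0.    ]
mat side 0.77 [312.9 234.3] [0.4464 0.2072 0.    ]
   tri [ 0.4467  0.2069 -0.0002]
beaker_a top 0.8 [230.3 237.9] [0.4464 0.2073 0.004 ]
beaker_a side 0.97 [310.6 232.2] [0.4521 0.2036 0.004 ]
   tri [0.4495 0.2066 0.0058]
top 0.61 [218.6, 227.4, 238.6, 251.3] 399
side 0.97 [299.3, 197.5, 328.6, 241.9] 1106
1.45
```

Emit:
jog_arm --increments '[{"slide": [0, 0, -5], "rotation": [0, 0, 6.5]}, {"slide": [0, 0, -5], "rotation": [0, 0, 6.5]}, {"slide": [0, 0, -5], "rotation": [0, 0, 6.5]}, {"slide": [0, 0, -5], "rotation": [0, 0, 6.5]}, {"slide": [0, 0, -5], "rotation": [0, 0, 6.5]}, {"slide": [0, 0, -5], "rotation": [0, 0, 6.5]}, {"slide": [0, 0, -5], "rotation": [0, 0, 6.5]}, {"slide": [0, 0, -5], "rotation": [0, 0, 6.5]}, {"slide": [0, 0, -5], "rotation": [0, 0, 6.5]}, {"slide": [0, 0, -5], "rotation": [0, 0, 6.6]}]'

```text
time: 2.28
tool_pos: [0.2633, 0.5668, 0.2815]
tool_rot: [0.0, 0.709, 0.705, -0.0]
contact_force: [0.7, 0.0, 0.6]
gripper_width: 1.002
```

Emit:
jog_arm --increments '[{"slide": [-34, 20, 0]}, {"slide": [-34, 20, 0]}, {"slide": [-34, 20, 0]}, {"slide": [-34, 20, 0]}, {"slide": [-34, 20, 0]}, {"slide": [-34, 20, 0]}, {"slide": [-34, 20, 0]}, {"slide": [-34, 20, 0]}, {"slide": [-34, 20, 0]}, {"slide": [-34, 20, 0]}, {"slide": [-34, 20, 0]}, {"slide": [-34, 20, 0]}, {"slide": [0, 0, 0]}, {"slide": [0, 0, 0]}]'

```text
invalid input
```

Run:
```python
from h import *
np.set_printoptions(precision=4,suppress=True)
f=optics.grab_frame("wrist");cv2.imwrite("pics/w1.png",f["frame"]);np.savez("w1.npz",**f)
g=optics.grab_frame("top"); cv2.imwrite("pics/t1.png",cv2.resize(g["frame"][150:300,160:360],None,fx=4,fy=4,interpolation=cv2.INTER_CUBIC))
g=optics.grab_frame("side"); cv2.imwrite("pics/s1.png",cv2.resize(g["frame"][150:300,200:400],None,fx=4,fy=4,interpolation=cv2.INTER_CUBIC))
s=state();print(s["tool_pos"],s["tool_rot"],s["joint_pos"],s["time"])
```

```text
[0.2634 0.567  0.2818] [-0.0001  0.7062  0.708   0.0005] [ 1.017   0.0276  1.555  -0.      1.5579  1.0145] 2.4333
```

Emit:
jog_arm --increments '[{"slide": [-34, 20, 0], "rotation": [0, 0, 0]}, {"slide": [-34, 20, 0], "rotation": [0, 0, 0]}, {"slide": [-34, 20, 0], "rotation": [0, 0, 0]}, {"slide": [-34, 20, 0], "rotation": [0, 0, 0]}, {"slide": [-34, 20, 0], "rotation": [0, 0, 0]}, {"slide": [-34, 20, 0], "rotation": [0, 0, 0]}, {"slide": [-34, 20, 0], "rotation": [0, 0, 0]}, {"slide": [-34, 20, 0], "rotation": [0, 0, 0]}, {"slide": [-34, 20, 0], "rotation": [0, 0, 0]}, {"slide": [-34, 20, 0], "rotation": [0, 0, 0]}, {"slide": [-34, 20, 0], "rotation": [0, 0, 0]}, {"slide": [-34, 20, 0], "rotation": [0, 0, 0]}, {"slide": [0, 0, 0], "rotation": [0, 0, 0]}, {"slide": [0, 0, 0], "rotation": [0, 0, 0]}]'

```text
time: 3.6
tool_pos: [0.5037, 0.1571, 0.2806]
tool_rot: [-0.0, 0.708, 0.706, -0.0]
contact_force: [-0.5, -0.2, -0.4]
gripper_width: 1.004
```

Run:
```python
from h import *
np.set_printoptions(precision=4,suppress=True)
f=optics.grab_frame("wrist");cv2.imwrite("pics/w1.png",f["frame"]);np.savez("w1.npz",**f)
g=optics.grab_frame("top"); cv2.imwrite("pics/t1.png",cv2.resize(g["frame"][150:300,160:360],None,fx=4,fy=4,interpolation=cv2.INTER_CUBIC))
g=optics.grab_frame("side"); cv2.imwrite("pics/s1.png",cv2.resize(g["frame"][150:300,200:400],None,fx=4,fy=4,interpolation=cv2.INTER_CUBIC))
s=state();print(s["tool_pos"],s["tool_rot"],s["joint_pos"],s["time"])
```

```text
[0.5026 0.1596 0.281 ] [-0.0003  0.7064  0.7078 -0.0001] [ 0.1661 -0.2073  1.7766  0.0004  1.5729  0.1641] 3.75
```

View pics/w1.png

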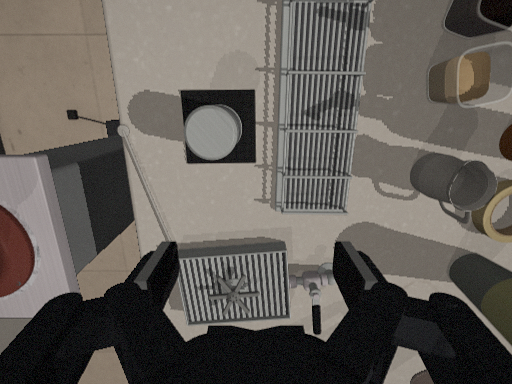

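View pics/s1.png

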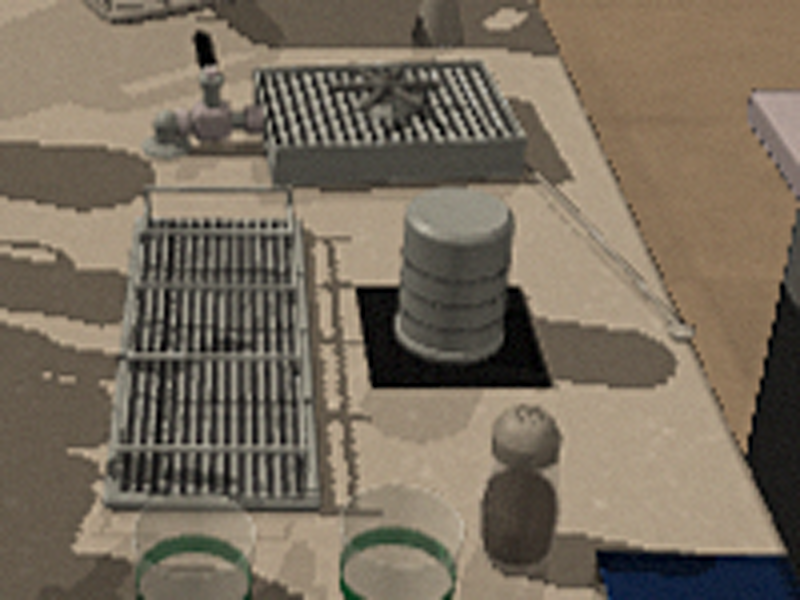

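View pics/t1.png

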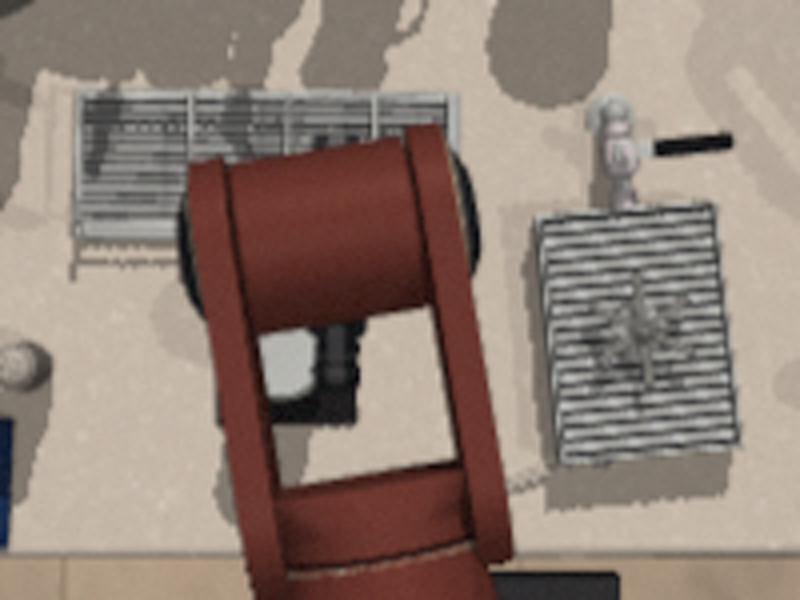

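Run:
```python
from h import *
np.set_printoptions(precision=4,suppress=True)
f=optics.grab_frame("wrist")
for n,z in dict(spider_top=.05,valve_axis=.058,lever_grip=.058,bay_a=.008,rack=0,rinser=0,mat=0,beaker_a=.004,beaker_b=.004).items():
    for k in place_of(n,"wrist")[:5]: print(n,round(k["score"],2),np.round(k["uv"],1),atz(f,k["uv"],z))
for z in (.094,.084,.074,.064):
  for s in silhouettes("beaker_a","wrist")[:1]:
    m=s["mask"];print(s["score"],s["bbox"])
a=f["frame"]
cv2.imwrite("pics/w1z.png",cv2.resize(a[60:190,160:270],None,fx=4.5,fy=4.5,interpolation=cv2.INTER_CUBIC))
cv2.imwrite("pics/w1y.png",cv2.resize(a[0:220,260:380],None,fx=2.7,fy=2.7,interpolation=cv2.INTER_CUBIC))
cv2.imwrite("pics/w1x.png",cv2.resize(a[235:335,170:340],None,fx=4.7,fy=4.7,interpolation=cv2.INTER_CUBIC))
```

```text
spider_top 0.7 [231.6 299.4] [ 0.4628 -0.0724  0.05  ]
valve_axis 0.56 [313.4 295.3] [ 0.598  -0.0574  0.058 ]
lever_grip 0.66 [314.9 321.4] [ 0.6041 -0.1105  0.058 ]
lever_grip 0.52 [314.2 295.1] [ 0.5993 -0.057   0.058 ]
bay_a 0.86 [317.  192.3] [0.6032 0.1039 0.008 ]
bay_a 0.74 [321.5 104.6] [0.6001 0.2402 0.008 ]
bay_a 0.72 [324.1  45.3] [0.5977 0.3186 0.008 ]
bay_a 0.51 [314.6 298. ] [ 0.6136 -0.1036  0.008 ]
rack 0.94 [317.1 120. ] [0.597  0.2178 0.    ]
rinser 0.95 [235.4 277.8] [ 0.4657 -0.0655  0.    ]
beaker_a 0.65 [218.3 129.5] [0.4454 0.2036 0.004 ]
beaker_b 0.65 [218.3 129.5] [0.4454 0.2036 0.004 ]
0.36 [209.0, 274.6, 255.3, 317.7]
0.36 [209.0, 274.6, 255.3, 317.7]
0.36 [209.0, 274.6, 255.3, 317.7]
0.36 [209.0, 274.6, 255.3, 317.7]
```

View pics/w1z.png

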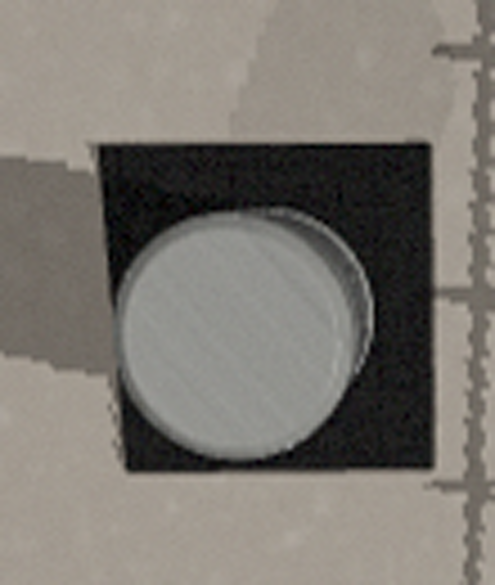

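View pics/w1x.png

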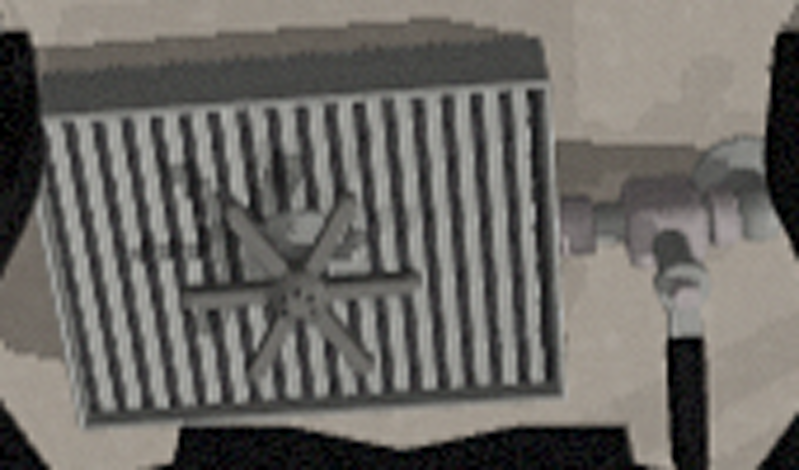

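View pics/w1y.png

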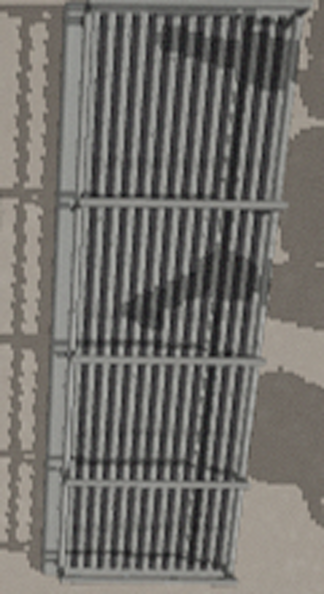

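Emit:
jog_arm --increments '[{"slide": [-35, 3, 6], "rotation": [0, 0, 0]}, {"slide": [-35, 3, 6], "rotation": [0, 0, 0]}, {"slide": [-35, 3, 6], "rotation": [0, 0, 0]}, {"slide": [-35, 3, 6], "rotation": [0, 0, 0]}, {"slide": [-35, 3, 6], "rotation": [0, 0, 0]}, {"slide": [-35, 3, 6], "rotation": [0, 0, 0]}, {"slide": [-35, 3, 6], "rotation": [0, 0, 0]}, {"slide": [-35, 3, 6], "rotation": [0, 0, 0]}, {"slide": [-35, 3, 6], "rotation": [0, 0, 0]}, {"slide": [0, 0, 0], "rotation": [0, 0, 0]}, {"slide": [0, 0, 0], "rotation": [0, 0, 0]}]' --fingers 0.5

```text
time: 5.37
tool_pos: [0.5297, -0.1576, 0.2266]
tool_rot: [-0.001, 0.708, 0.706, -0.0]
contact_force: [-0.4, 0.1, -0.5]
gripper_width: 0.501
```

Run:
```python
from h import *
np.set_printoptions(precision=4,suppress=True)
f=optics.grab_frame("wrist");cv2.imwrite("pics/w2.png",cv2.resize(f["frame"],None,fx=1.56,fy=1.56));np.savez("w2.npz",**f)
for n,z in dict(spider_top=.05,valve_axis=.058,lever_grip=.058,rinser=0).items():
    for k in place_of(n,"wrist")[:3]: print(n,round(k["score"],2),np.round(k["uv"],1),atz(f,k["uv"],z))
s=state();print(s["tool_pos"],s["tool_rot"],s["time"])
g=dict(np.load("w1.npz"))
print("nest",atz(g,[212.4,134.2],.094))
for p in [(76,204),(66,358),(64,482),(60,574),(287,206),(264,360),(247,483),(232,577)]:
    print(p,atz(g,(p[0]/2.7+260-.3,p[1]/2.7-.3),.038))
```

```text
spider_top 0.9 [196.7  95.1] [ 0.4636 -0.0674  0.05  ]
valve_axis 0.8 [320.3  84.9] [ 0.6003 -0.0578  0.058 ]
lever_grip 0.82 [322.8 135.1] [ 0.6069 -0.1114  0.058 ]
rinser 0.7 [208.9  94.5] [ 0.4692 -0.0647  0.    ]
[ 0.5303 -0.155   0.2278] [0.0003 0.7065 0.7077 0.0002] 5.6167
nest [0.4514 0.2028 0.094 ]
(76, 204) [0.5467 0.2742 0.038 ]
(66, 358) [0.5441 0.1999 0.038 ]
(64, 482) [0.545  0.1329 0.038 ]
(60, 574) [0.5443 0.0782 0.038 ]
(287, 206) [0.6507 0.2731 0.038 ]
(264, 360) [0.6478 0.1987 0.038 ]
(247, 483) [0.646  0.1321 0.038 ]
(232, 577) [0.6434 0.0762 0.038 ]
```

View pics/w2.png

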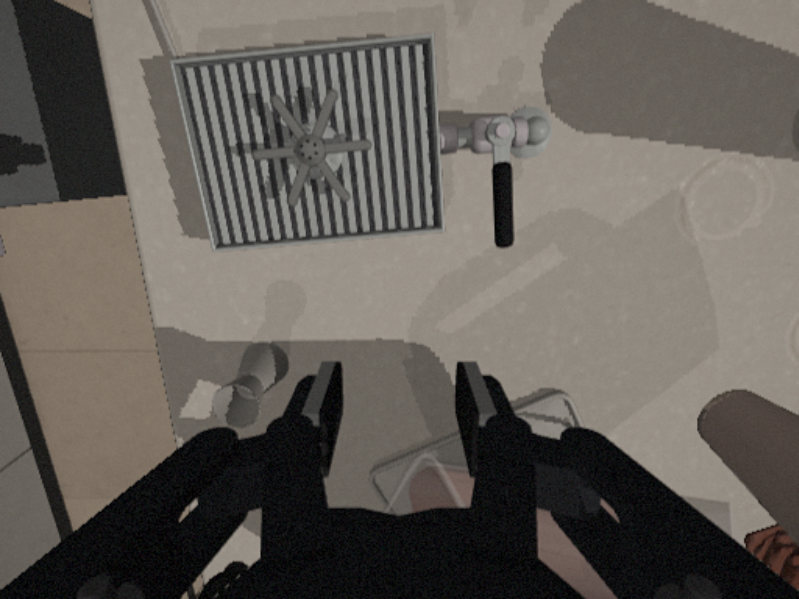

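Emit:
jog_arm --increments '[{"slide": [11, 19, 22], "rotation": [0, 0, 0]}, {"slide": [11, 19, 22], "rotation": [0, 0, 0]}, {"slide": [11, 19, 22], "rotation": [0, 0, 0]}, {"slide": [11, 19, 22], "rotation": [0, 0, 0]}, {"slide": [0, 0, 0], "rotation": [0, 0, -7]}, {"slide": [0, 0, 0], "rotation": [0, 0, 0]}, {"slide": [0, 0, 0], "rotation": [0, 0, 0]}]'

```text
time: 6.2
tool_pos: [0.6064, -0.1113, 0.1396]
tool_rot: [0.0, 0.663, 0.749, 0.0]
contact_force: [1.0, -0.2, -0.1]
gripper_width: 0.5
```

Run:
```python
from h import *
np.set_printoptions(precision=4,suppress=True)
f=optics.grab_frame("wrist");cv2.imwrite("pics/w3.png",cv2.resize(f["frame"],None,fx=1.56,fy=1.56));np.savez("w3.npz",**f)
for n,z in dict(spider_top=.05,valve_axis=.058,lever_grip=.058).items():
    for k in place_of(n,"wrist")[:3]: print(n,round(k["score"],2),np.round(k["uv"],1),atz(f,k["uv"],z))
s=state();print(s["tool_pos"],s["tool_rot"],s["time"])
```

```text
spider_top 0.73 [ 93.6 129. ] [ 0.4625 -0.069   0.05  ]
valve_axis 0.87 [252.4 137.1] [ 0.5974 -0.0586  0.058 ]
lever_grip 0.84 [252.  200.2] [ 0.6035 -0.1137  0.058 ]
[ 0.6065 -0.1125  0.1409] [0.0012 0.6633 0.7484 0.0005] 6.4
```

View pics/w3.png

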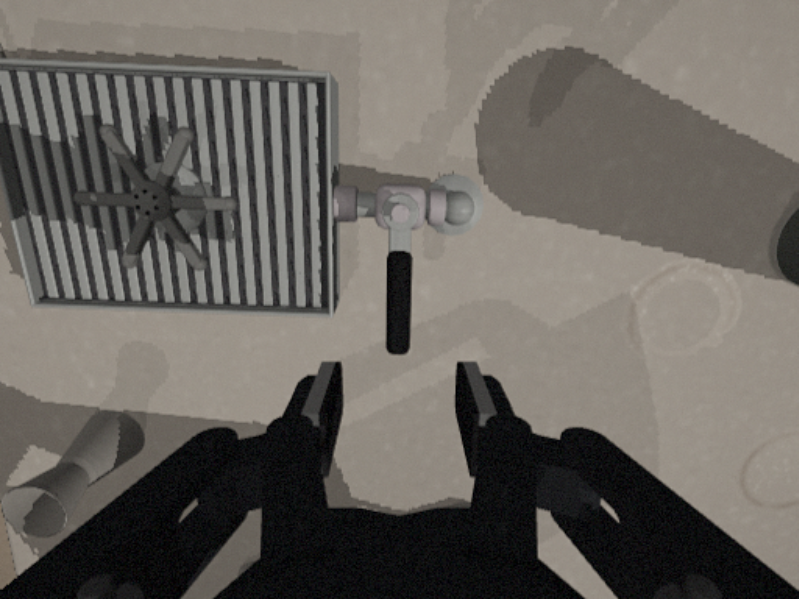

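Emit:
jog_arm --increments '[{"slide": [0, 0, 25], "rotation": [0, 0, 0]}, {"slide": [0, 0, 25], "rotation": [0, 0, 0]}, {"slide": [0, 0, 25], "rotation": [0, 0, 0]}, {"slide": [0, 0, 25], "rotation": [0, 0, 0]}, {"slide": [0, 0, 0], "rotation": [0, 0, 0]}, {"slide": [0, 0, 0], "rotation": [0, 0, 0]}]'

```text
time: 6.9
tool_pos: [0.605, -0.1122, 0.0386]
tool_rot: [-0.001, 0.663, 0.749, -0.0]
contact_force: [-0.7, 0.3, -0.1]
gripper_width: 0.498
```

Emit:
jog_arm --increments '[{"slide": [0, 0, 0], "rotation": [0, 0, 0]}, {"slide": [0, 0, 0], "rotation": [0, 0, 0]}, {"slide": [0, 0, 0], "rotation": [0, 0, 0]}, {"slide": [0, 0, 0], "rotation": [0, 0, 0]}, {"slide": [0, 0, 0], "rotation": [0, 0, 0]}, {"slide": [0, 0, 0], "rotation": [0, 0, 0]}]' --fingers 0

```text
time: 7.4
tool_pos: [0.6077, -0.113, 0.0422]
tool_rot: [0.002, 0.663, 0.749, 0.001]
contact_force: [-1.9, -0.8, 7.0]
gripper_width: 0.15
```

Emit:
jog_arm --increments '[{"slide": [0.4, 6.7, 0], "rotation": [0, 0, -7]}, {"slide": [0.4, 6.7, 0], "rotation": [0, 0, -7]}, {"slide": [0.4, 6.7, 0], "rotation": [0, 0, -7]}, {"slide": [0.4, 6.7, 0], "rotation": [0, 0, -7]}, {"slide": [0.4, 6.7, 0], "rotation": [0, 0, -7]}, {"slide": [0.4, 6.7, 0], "rotation": [0, 0, -7]}, {"slide": [0.4, 6.7, 0], "rotation": [0, 0, -7]}, {"slide": [0.4, 6.7, 0], "rotation": [0, 0, -7]}, {"slide": [0.4, 6.7, 0], "rotation": [0, 0, -7]}, {"slide": [0.4, 6.7, 0], "rotation": [0, 0, -7]}, {"slide": [0.4, 6.7, 0], "rotation": [0, 0, -7]}, {"slide": [0.4, 6.7, 0], "rotation": [0, 0, -7]}, {"slide": [0.4, 6.7, 0], "rotation": [0, 0, -7]}, {"slide": [0, 2, 0], "rotation": [0, 0, 0]}, {"slide": [0, 0, 0], "rotation": [0, 0, 0]}]'

```text
time: 8.65
tool_pos: [0.6572, -0.051, 0.0424]
tool_rot: [0.004, -0.068, 0.998, -0.003]
contact_force: [4.7, -9.1, 0.4]
gripper_width: 0.146
```

Run:
```python
from h import *
f=optics.grab_frame("wrist");cv2.imwrite("pics/w4.png",cv2.resize(f["frame"],None,fx=1.56,fy=1.56))
print(state())
```

```text
{'time': 8.7, 'joint_pos': array([-0.18894066,  0.30104289,  1.66538036, -0.00348262,  1.16539846,
       -1.89395698]), 'joint_vel': array([-5.11573398e-03, -9.44245070e-05, -3.05722754e-04,  9.22995066e-03,
        3.28949678e-03, -1.61360993e-04]), 'joint_efforts': array([  6.5031445 , -44.1403842 , -28.55324686,   1.17896777,
         1.52143065,  -1.14680104]), 'tool_pos': array([ 0.65718324, -0.05103388,  0.04238357]), 'tool_rot': array([ 0.00432006, -0.06773612,  0.99769002, -0.00278853]), 'contact_force': array([ 4.51014781, -7.83907619,  1.37537763]), 'ft_torque': array([-1.20559452, -0.70146332, -1.17099597]), 'gripper_width': 0.15380033600896292}
```

View pics/w4.png

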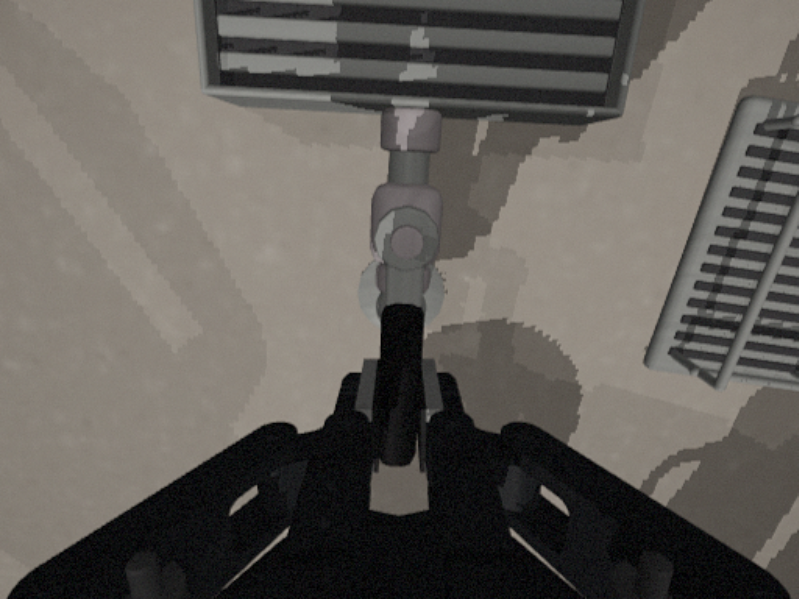

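Emit:
jog_arm --increments '[{"slide": [0, 0, 0], "rotation": [0, 0, 0]}, {"slide": [0, 0, 0], "rotation": [0, 0, 0]}, {"slide": [0, 0, 0], "rotation": [0, 0, 0]}, {"slide": [0, 0, -25], "rotation": [0, 0, 0]}, {"slide": [0, 0, -36], "rotation": [0, 0, 0]}, {"slide": [0, 0, -36], "rotation": [0, 0, 0]}, {"slide": [0, 0, -36], "rotation": [0, 0, 0]}, {"slide": [0, 0, -36], "rotation": [0, 0, 0]}]' --fingers 0.5

```text
time: 9.37
tool_pos: [0.6532, -0.0475, 0.2098]
tool_rot: [-0.0, -0.07, 0.998, 0.0]
contact_force: [1.1, -0.2, 0.1]
gripper_width: 0.5
```

Emit:
jog_arm --increments '[{"slide": [0, 0, 0], "rotation": [0, 0, 7]}, {"slide": [0, 0, 0], "rotation": [0, 0, 7]}, {"slide": [0, 0, 0], "rotation": [0, 0, 7]}, {"slide": [0, 0, 0], "rotation": [0, 0, 7]}, {"slide": [0, 0, 0], "rotation": [0, 0, 7]}, {"slide": [0, 0, 0], "rotation": [0, 0, 7]}, {"slide": [0, 0, 0], "rotation": [0, 0, 7]}, {"slide": [0, 0, 0], "rotation": [0, 0, 7]}, {"slide": [0, 0, 0], "rotation": [0, 0, 7]}, {"slide": [0, 0, 0], "rotation": [0, 0, 7]}, {"slide": [0, 0, 0], "rotation": [0, 0, 7]}, {"slide": [0, 0, 0], "rotation": [0, 0, 7]}, {"slide": [0, 0, 0], "rotation": [0, 0, 7]}, {"slide": [0, 0, 0], "rotation": [0, 0, 7]}, {"slide": [0, 0, 0], "rotation": [0, 0, 0]}]' --fingers 1

```text
time: 10.62
tool_pos: [0.6535, -0.0476, 0.2081]
tool_rot: [-0.0, 0.708, 0.707, -0.0]
contact_force: [1.1, 0.7, -0.5]
gripper_width: 0.997
```

```bash
cat >> h.py <<'E'
np.set_printoptions(precision=4,suppress=True)
def go(target,n=None,yaw0=True):
    s=state();p=s["tool_pos"];q=s["tool_rot"];R=Rn.from_quat([q[1],q[2],q[3],q[0]]).as_matrix()
    d=R.T@(np.array(target)-p)*1000
    n=n or int(np.ceil(np.linalg.norm(d)/40)); yaw=np.degrees(np.arctan2(R[1,1],R[0,1]))
    print("pos",p,"yaw",round(yaw,2),"tilt",np.round(np.degrees(R[:2,2]),2),"F",s["contact_force"],"t",s["time"],"w",round(s["gripper_width"],3)); print("slide total",np.round(d,1),"rows",n,"each",np.round(d/n,1))
E
python3 - <<'E'
from h import *
for i in range(1): go([.48,.13,.24])
E
```

```text
pos [ 0.6535 -0.0476  0.2081] yaw -0.09 tilt [-0.02  0.02] F [ 1.1169  0.6548 -0.5448] t 10.6167 w 0.997
slide total [ 177.3 -173.8  -31.7] rows 7 each [ 25.3 -24.8  -4.5]
```

Emit:
jog_arm --increments '[{"slide": [25, -28.8, -4.5], "rotation": [0, 0, 0]}, {"slide": [25, -28.8, -4.5], "rotation": [0, 0, 0]}, {"slide": [25, -28.8, -4.5], "rotation": [0, 0, 0]}, {"slide": [25, -28.8, -4.5], "rotation": [0, 0, 0]}, {"slide": [25, -28.8, -4.5], "rotation": [0, 0, 0]}, {"slide": [25, -28.8, -4.5], "rotation": [0, 0, 0]}, {"slide": [25, -28.8, -4.5], "rotation": [0, 0, 0]}, {"slide": [0, 0, 0], "rotation": [0, 0, 0]}, {"slide": [0, 0, 0], "rotation": [0, 0, 0]}]'

```text
time: 11.37
tool_pos: [0.4513, 0.1281, 0.2405]
tool_rot: [0.001, 0.705, 0.709, 0.001]
contact_force: [0.9, -0.2, -0.5]
gripper_width: 1.002
```

Run:
```python
from h import *
f=optics.grab_frame("wrist");cv2.imwrite("pics/w5.png",cv2.resize(f["frame"],None,fx=1.56,fy=1.56));np.savez("w5.npz",**f)
for k in place_of("beaker_a","wrist")[:3]: print(k["score"],k["uv"],atz(f,k["uv"],.004))
for s in silhouettes("beaker_a","wrist")[:3]: print(s["score"],s["bbox"])
go([.452,.205,.12])
```

```text
0.77 [251.7, 105.3] [0.4463 0.2073 0.004 ]
0.81 [219.0, 76.6, 287.2, 143.1]
pos [0.4526 0.1265 0.2397] yaw 0.03 tilt [-0.01 -0.02] F [ 0.4056  0.1477 -1.6454] t 11.5167 w 0.998
slide total [ 78.6  -0.5 119.6] rows 4 each [19.6 -0.1 29.9]
```

View pics/w5.png

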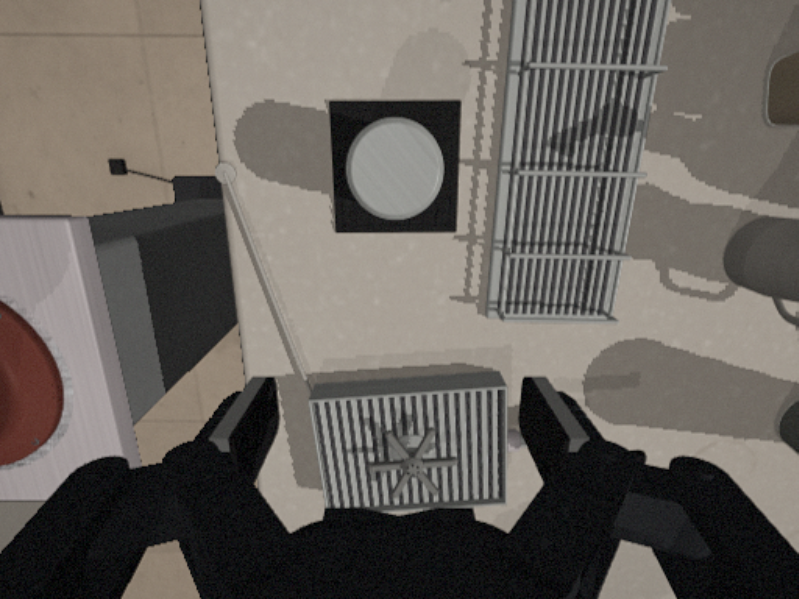

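Run:
```python
from h import *
f=dict(np.load("w5.npz"))
for uv in [(395,168),(346,168),(444,168),(395,117),(395,219)]: print(atz(f,np.array(uv)/1.5625,.094))
```

```text
[0.4484 0.2047 0.094 ]
[0.416  0.2045 0.094 ]
[0.4808 0.2049 0.094 ]
[0.4484 0.2358 0.094 ]
[0.4485 0.1713 0.094 ]
```

Emit:
jog_arm --increments '[{"slide": [19, -2.3, 35], "rotation": [0, 0, 0]}, {"slide": [19, -2.3, 35], "rotation": [0, 0, 0]}, {"slide": [0, 0, 0], "rotation": [0, 0, 0]}, {"slide": [0, 0, 0], "rotation": [0, 0, 0]}, {"slide": [0, 0, 0], "rotation": [0, 0, 0]}]'

```text
time: 11.93
tool_pos: [0.4486, 0.1642, 0.1705]
tool_rot: [0.0, 0.707, 0.707, 0.0]
contact_force: [-0.2, -0.4, 0.9]
gripper_width: 1.005
```

Run:
```python
from h import *
f=optics.grab_frame("wrist");cv2.imwrite("pics/w6.png",cv2.resize(f["frame"],None,fx=1.5625,fy=1.5625));np.savez("w6.npz",**f)
for k in place_of("beaker_a","wrist")[:3]: print(k["score"],k["uv"],atz(f,k["uv"],.004))
go([.448,.205,.12])
```

```text
0.91 [251.0, 143.7] [0.4437 0.201  0.004 ]
pos [0.4494 0.1643 0.172 ] yaw -0.08 tilt [0.2  0.02] F [ 0.1036 -0.3667 -0.3091] t 12.0333 w 1.001
slide total [40.6 -1.6 52. ] rows 2 each [20.3 -0.8 26. ]
```

View pics/w6.png

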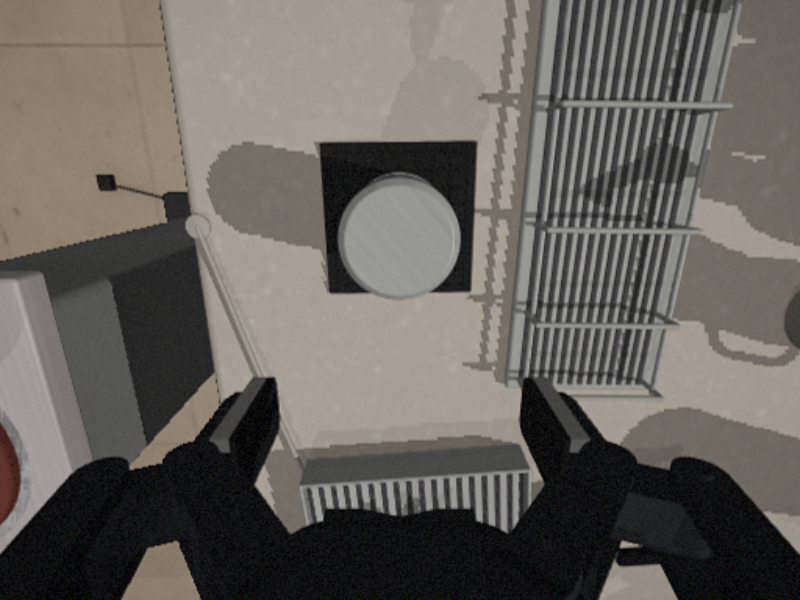

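Run:
```python
from h import *
f=dict(np.load("w6.npz"))
a=[atz(f,np.array(uv)/1.5625,.094) for uv in [(400,238),(340,238),(460,238),(400,178),(400,298)]]
print(np.array(a))
# rack hoop ends, z .038
for uv in [(541,105),(731,106),(530,229),(701,231),(536,323),(678,323)]: print(atz(f,np.array(uv)/1.5625,.038))
go([.449,.203,.12])
```

```text
[[0.4492 0.2057 0.094 ]
 [0.4175 0.2057 0.094 ]
 [0.4808 0.2057 0.094 ]
 [0.4492 0.2361 0.094 ]
 [0.4492 0.1725 0.094 ]]
[0.5344 0.2769 0.038 ]
[0.6492 0.2762 0.038 ]
[0.5348 0.2024 0.038 ]
[0.6475 0.201  0.038 ]
[0.5453 0.1364 0.038 ]
[0.6455 0.1362 0.038 ]
pos [0.4494 0.1643 0.172 ] yaw -0.08 tilt [0.2  0.02] F [ 0.1036 -0.3667 -0.3091] t 12.0333 w 1.001
slide total [38.6 -0.6 52. ] rows 2 each [19.3 -0.3 26. ]
```

Emit:
jog_arm --increments '[{"slide": [20.2, 0, 0], "rotation": [0, 0, 0]}, {"slide": [20.2, 0, 0], "rotation": [0, 0, 0]}, {"slide": [0, 0, 0], "rotation": [0, 0, 0]}, {"slide": [0, 0, 24], "rotation": [0, 0, 0]}, {"slide": [0, 0, 24], "rotation": [0, 0, 0]}, {"slide": [0, 0, 24], "rotation": [0, 0, 0]}, {"slide": [0, 0, 24], "rotation": [0, 0, 0]}, {"slide": [0, 0, 21], "rotation": [0, 0, 0]}, {"slide": [0, 0, 0], "rotation": [0, 0, 0]}, {"slide": [0, 0, 0], "rotation": [0, 0, 0]}]'

```text
time: 12.87
tool_pos: [0.4477, 0.2046, 0.053]
tool_rot: [-0.0, 0.707, 0.707, -0.0]
contact_force: [0.4, -0.3, 0.2]
gripper_width: 0.999
```

Run:
```python
from h import *
f=optics.grab_frame("wrist");cv2.imwrite("pics/w7.png",cv2.resize(f["frame"],None,fx=1.5625,fy=1.5625))
g=optics.grab_frame("side"); cv2.imwrite("pics/s7.png",cv2.resize(g["frame"][150:300,200:400],None,fx=4,fy=4,interpolation=cv2.INTER_CUBIC))
go([.449,.2047,.055])
```

```text
pos [0.4494 0.2053 0.0551] yaw -0.04 tilt [0.21 0.05] F [-0.1256  0.0624  0.7055] t 12.9667 w 1.001
slide total [-0.6 -0.4  0.1] rows 1 each [-0.6 -0.4  0.1]
```

View pics/w7.png

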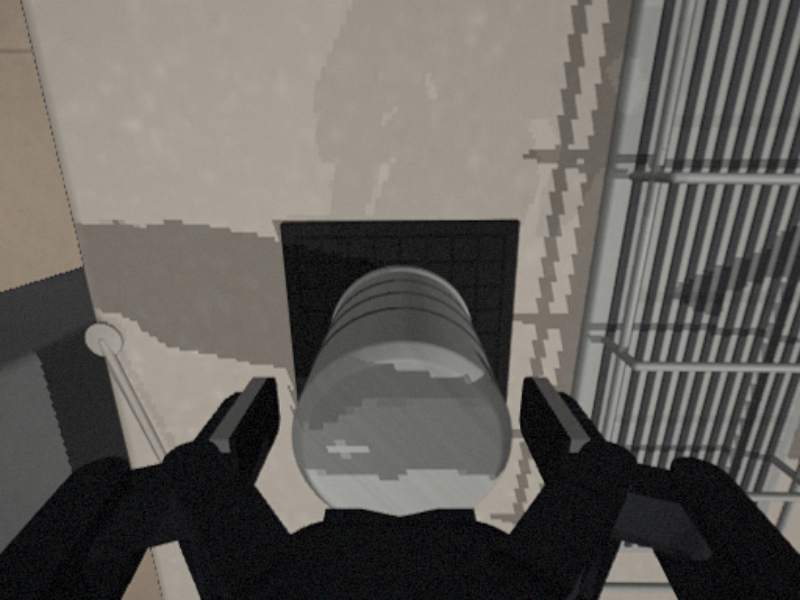

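View pics/s7.png

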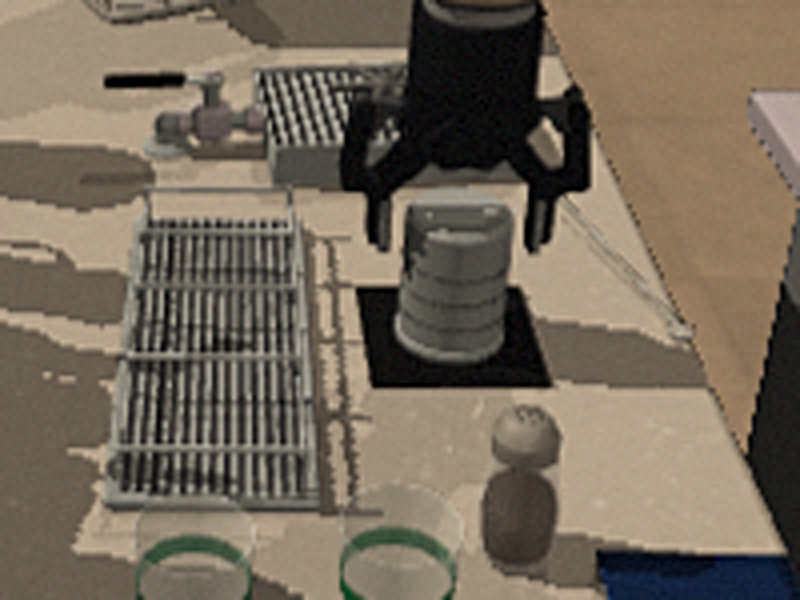

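Emit:
jog_arm --increments '[{"slide": [0, 0, 0], "rotation": [0, 0, 0]}, {"slide": [0, 0, 0], "rotation": [0, 0, 0]}, {"slide": [0, 0, 0], "rotation": [0, 0, 0]}, {"slide": [0, 0, 0], "rotation": [0, 0, 0]}, {"slide": [0, 0, 0], "rotation": [0, 0, 0]}]' --fingers 0

```text
time: 13.38
tool_pos: [0.4493, 0.2057, 0.0555]
tool_rot: [0.001, 0.707, 0.707, 0.002]
contact_force: [-1.4, 0.1, 5.4]
gripper_width: 0.783
```

Run:
```python
from h import *
f=optics.grab_frame("wrist");cv2.imwrite("pics/w8.png",cv2.resize(f["frame"],None,fx=1.5625,fy=1.5625))
go([.449,.2047,.055])
```

```text
pos [0.4493 0.2057 0.0555] yaw 0.0 tilt [0.22 0.05] F [-1.581  -0.1862  5.674 ] t 13.4333 w 0.783
slide total [-1.  -0.3  0.5] rows 1 each [-1.  -0.3  0.5]
```

View pics/w8.png

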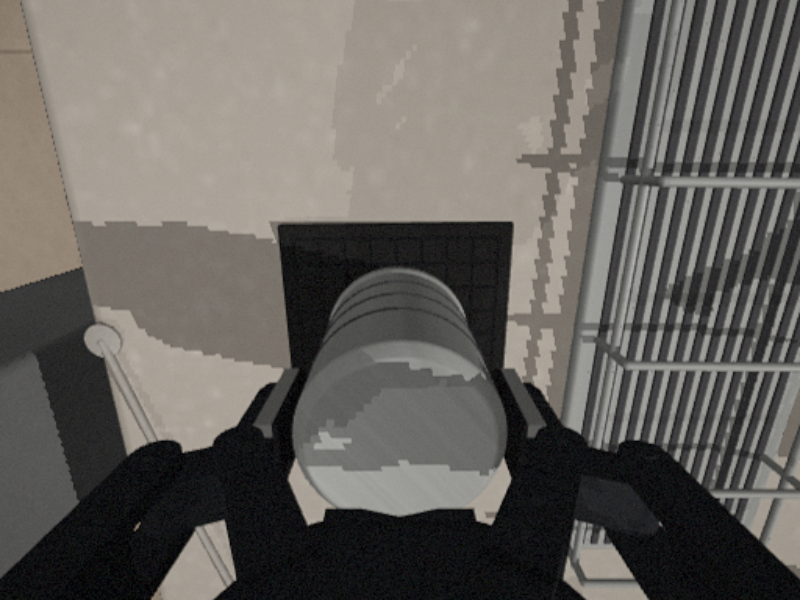

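Emit:
jog_arm --increments '[{"slide": [0, 0, -10], "rotation": [0, 0, 0]}, {"slide": [0, 0, -15], "rotation": [0, 0, 0]}, {"slide": [0, 0, -15], "rotation": [0, 0, 0]}, {"slide": [0, 0, -15], "rotation": [0, 0, 0]}, {"slide": [0, 0, -15], "rotation": [0, 0, 0]}, {"slide": [0, 0, -15], "rotation": [0, 0, 0]}, {"slide": [0, 0, -20], "rotation": [0, 0, 0]}, {"slide": [0, 0, -20], "rotation": [0, 0, 0]}, {"slide": [0, 0, -20], "rotation": [0, 0, 0]}, {"slide": [0, 0, -15], "rotation": [0, 0, 0]}, {"slide": [0, 0, 0], "rotation": [0, 0, 0]}]'

```text
time: 14.35
tool_pos: [0.4495, 0.206, 0.2181]
tool_rot: [0.002, 0.707, 0.707, 0.004]
contact_force: [1.2, 0.5, -0.6]
gripper_width: 0.784
```

Run:
```python
from h import *
f=optics.grab_frame("wrist")
g=optics.grab_frame("side"); cv2.imwrite("pics/s9.png",cv2.resize(g["frame"][120:270,200:400],None,fx=4,fy=4,interpolation=cv2.INTER_CUBIC))
go([.463,-.0685,.215])
```

```text
pos [0.4477 0.2054 0.2137] yaw -0.01 tilt [0.1  0.03] F [ 0.2453  0.6298 -2.1125] t 14.45 w 0.783
slide total [-273.9   15.3   -1.5] rows 7 each [-39.1   2.2  -0.2]
```

View pics/s9.png

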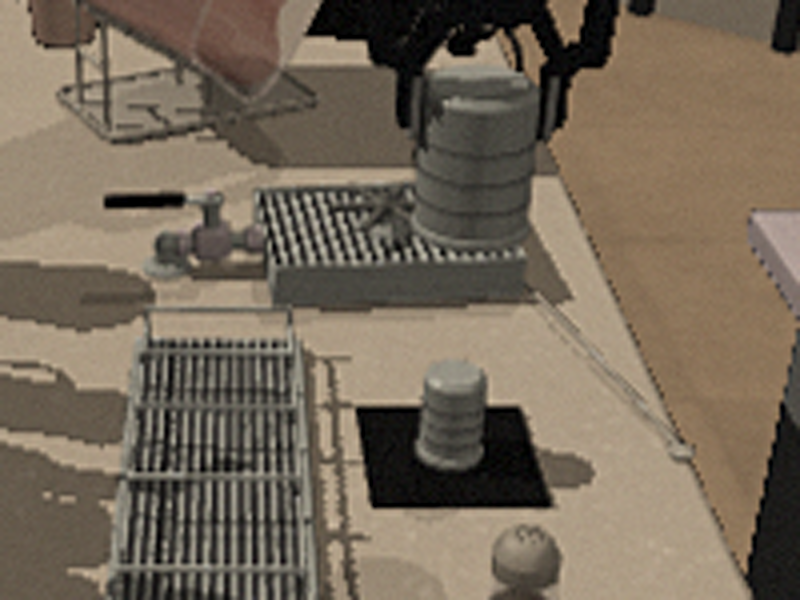

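Emit:
jog_arm --increments '[{"slide": [0, 0, 0], "rotation": [0, 0, 0]}, {"slide": [0, 0, 0], "rotation": [0, 0, 0]}, {"slide": [0, 0, 0], "rotation": [0, 0, 0]}]'

```text
time: 14.7
tool_pos: [0.4467, 0.2051, 0.2113]
tool_rot: [-0.001, 0.707, 0.707, -0.001]
contact_force: [-0.5, 0.2, -1.1]
gripper_width: 0.784
```

Run:
```python
from h import *
for i in range(6):
    optics.grab_frame("top"); print(state()["contact_force"])
g=optics.grab_frame("side")
for s in silhouettes("beaker_d","side"): print(s["score"],s["bbox"])
for s in silhouettes("beaker_d","top"): print(s["score"],s["bbox"])
for k in place_of("beaker_d","side")[:3]: print(k["score"],k["uv"],atz(g,k["uv"],.004))
t=optics.grab_frame("top")
for k in place_of("beaker_d","top")[:3]: print(k["score"],k["uv"],atz(t,k["uv"],.004))
```

```text
[ 0.1552 -0.0926 -0.9061]
[ 1.213  -0.7571 -1.4972]
[-0.2645 -0.5324 -1.6693]
[ 0.0501 -0.4402 -1.6456]
[-0.2882  0.5637 -1.1172]
[ 0.0573 -0.0487 -2.384 ]
0.62 [304.4, 137.2, 336.4, 186.1]
0.56 [303.3, 209.6, 324.9, 239.0]
0.17 [177.6, 173.1, 273.0, 212.8]
0.9 [313.9, 230.3] [0.4426 0.195  0.004 ]
```

Emit:
jog_arm --increments '[{"slide": [-37, 1.6, 0], "rotation": [0, 0, 0]}, {"slide": [-37, 1.6, 0], "rotation": [0, 0, 0]}, {"slide": [-37, 1.6, 0], "rotation": [0, 0, 0]}, {"slide": [-37, 1.6, 0], "rotation": [0, 0, 0]}, {"slide": [-37, 1.6, 0], "rotation": [0, 0, 0]}, {"slide": [-37, 1.6, 0], "rotation": [0, 0, 0]}, {"slide": [-37, 1.6, 0], "rotation": [0, 0, 0]}, {"slide": [-37, 1.6, 0], "rotation": [0, 0, 0]}, {"slide": [-37, 1.6, 0], "rotation": [0, 0, 0]}, {"slide": [-37, 1.6, 0], "rotation": [0, 0, 0]}, {"slide": [0, 0, 0], "rotation": [0, 0, 0]}, {"slide": [0, 0, 0], "rotation": [0, 0, 0]}]'

```text
time: 16.3
tool_pos: [0.4633, -0.1663, 0.2128]
tool_rot: [-0.0, 0.708, 0.706, 0.0]
contact_force: [-0.1, 1.2, -1.7]
gripper_width: 0.786
```

Run:
```python
from h import *
f=optics.grab_frame("wrist");cv2.imwrite("pics/w10.png",cv2.resize(f["frame"],None,fx=1.5625,fy=1.5625));np.savez("w10.npz",**f)
for k in place_of("spider_top","wrist")[:3]: print(k["score"],np.array(k["uv"])*1.5625,atz(f,k["uv"],.05))
go([.463,-.0685,.13])
```

```text
0.68 [400.3125 129.5312] [ 0.4644 -0.0647  0.05  ]
pos [ 0.4634 -0.1642  0.2127] yaw -0.02 tilt [-0.01  0.04] F [ 0.0316  0.0249 -1.2571] t 16.4 w 0.783
slide total [95.7 -0.4 82.7] rows 4 each [23.9 -0.1 20.7]
```

View pics/w10.png

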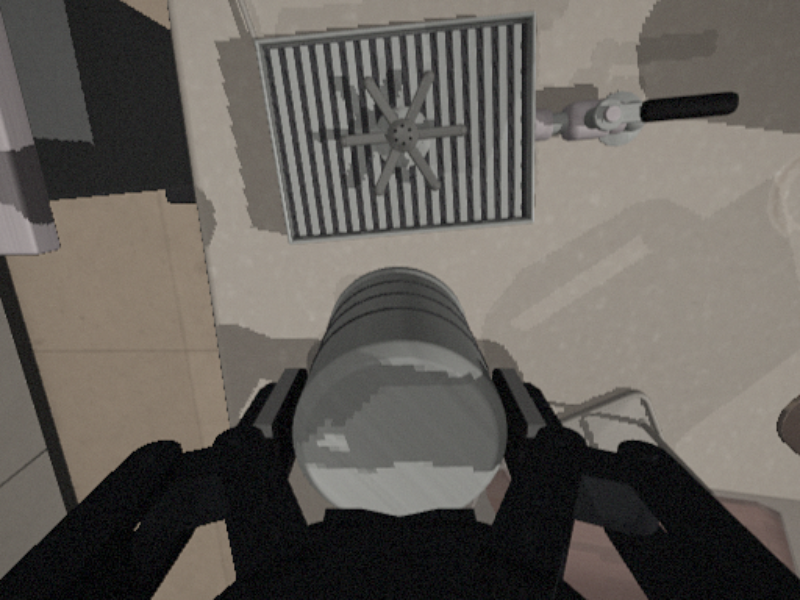

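Run:
```python
from h import *
f=dict(np.load("w10.npz"))
for uv in [(404.5,136.5),(403,134),(405,132.5)]: print(atz(f,np.array(uv)/1.5625,.05))
s=state();p=s["tool_pos"]
th=np.linspace(0,2*np.pi,361)
for oy in (-.004,-.002,0,.002):
    c=p+[0,oy,-.0515]
    def circ(r,z): return np.array([proj(f,[c[0]+r*np.cos(t),c[1]+r*np.sin(t),c[2]+z]) for t in th])*1.5625
    T=circ(.033,.09);B=circ(.0345,0.0);B5=circ(.0345,.005)
    print(oy,"disc top row",T[:,1].min(),"cols",T[:,0].min(),T[:,0].max(),"bottom",T[:,1].max(),"rim row",B[:,1].min(),B5[:,1].min())
```

```text
[ 0.4673 -0.0691  0.05  ]
[ 0.4663 -0.0675  0.05  ]
[ 0.4676 -0.0666  0.05  ]
-0.004 disc top row 344.5646643071344 cols 287.97869639388546 510.91885073768236 bottom 533.8395039666626 rim row 265.30481403794704 267.7106598418936
-0.002 disc top row 337.7857559489106 cols 287.4013707069607 511.44454018124685 bottom 528.9384919994242 rim row 261.1934322647338 263.5058259475746
0 disc top row 330.9339230341626 cols 286.8183025963267 511.9754559906319 bottom 523.9927046874561 rim row 257.0568634106767 259.27459780226513
0.002 disc top row 324.007982463119 cols 286.22940595743216 512.5116764954281 bottom 519.0015256177984 rim row 252.8948753136075 255.01672610365554
```

```bash
python3 - <<'E'
from h import *
f=dict(np.load("w10.npz"))
s=state();p=s["tool_pos"]
for h,zs in ((.0333,(0,.004,.008)),):
  for z in zs:
    for dx in (.011,.009,0):
      print(z,dx,[np.round(proj(f,p+[sx*h,dx,z])*1.5625,1) for sx in(-1,1)])
f=dict(np.load("w2.npz"));p=np.array([.5303,-.155,.2278])
print([np.round(proj(f,p+[sx*.0213,.011,.006])*1.5625,1) for sx in(-1,1)])
E
python3 -c "
import cv2;a=cv2.imread('pics/w10.png');cv2.imwrite('pics/w10z.png',cv2.resize(a[250:470,220:580],None,fx=2.2,fy=2.2))"
```

```text
0 0.011 [array([310.2, 347.5]), array([488.3, 346.9])]
0 0.009 [array([310.6, 352.4]), array([488. , 351.8])]
0 0 [array([312.2, 373.9]), array([486.6, 373.3])]
0.004 0.011 [array([308., 352.]), array([490.5, 351.4])]
0.004 0.009 [array([308.4, 357. ]), array([490.2, 356.4])]
0.004 0 [array([310.1, 379. ]), array([488.7, 378.4])]
0.008 0.011 [array([305.6, 356.8]), array([492.9, 356.1])]
0.008 0.009 [array([306.1, 361.9]), array([492.5, 361.2])]
0.008 0 [array([307.8, 384.3]), array([491. , 383.7])]
[array([341. , 354.3]), array([460.4, 353.9])]
```

View pics/w10z.png

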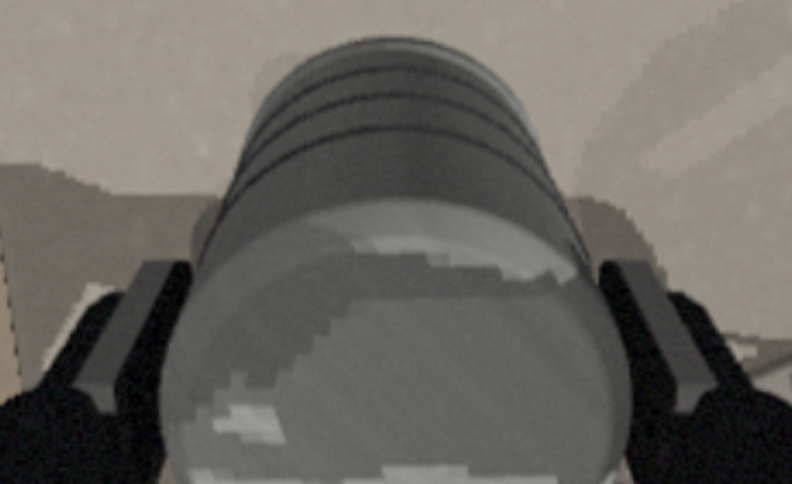

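Emit:
jog_arm --increments '[{"slide": [24.5, 0.7, 0], "rotation": [0, 0, 0]}, {"slide": [24.5, 0.7, 0], "rotation": [0, 0, 0]}, {"slide": [24.5, 0.6, 0], "rotation": [0, 0, 0]}, {"slide": [24.5, 0.6, 0], "rotation": [0, 0, 0]}, {"slide": [0, 0, 25], "rotation": [0, 0, 0]}, {"slide": [0, 0, 25], "rotation": [0, 0, 0]}, {"slide": [0, 0, 25], "rotation": [0, 0, 0]}, {"slide": [0, 0, 21], "rotation": [0, 0, 0]}, {"slide": [0, 0, 0], "rotation": [0, 0, 0]}, {"slide": [0, 0, 0], "rotation": [0, 0, 0]}, {"slide": [0, 0, 0], "rotation": [0, 0, 0]}]'

```text
time: 17.32
tool_pos: [0.4669, -0.0662, 0.1183]
tool_rot: [0.001, 0.707, 0.708, 0.001]
contact_force: [0.5, -0.4, -2.7]
gripper_width: 0.786
```

Run:
```python
from h import *
f=optics.grab_frame("wrist");cv2.imwrite("pics/w11.png",cv2.resize(f["frame"][50:300,130:380],None,fx=2.4,fy=2.4,interpolation=cv2.INTER_CUBIC));np.savez("w11.npz",**f)
g=optics.grab_frame("side"); cv2.imwrite("pics/s11.png",cv2.resize(g["frame"][100:200,240:370],None,fx=6,fy=6,interpolation=cv2.INTER_CUBIC))
go([.466,-.0655,.105])
```

```text
pos [ 0.4675 -0.0667  0.1191] yaw 0.03 tilt [ 0.21 -0.06] F [ 0.509  -0.0106 -2.0681] t 17.4167 w 0.781
slide total [ 1.2 -1.5 14.1] rows 1 each [ 1.2 -1.5 14.1]
```

View pics/w11.png

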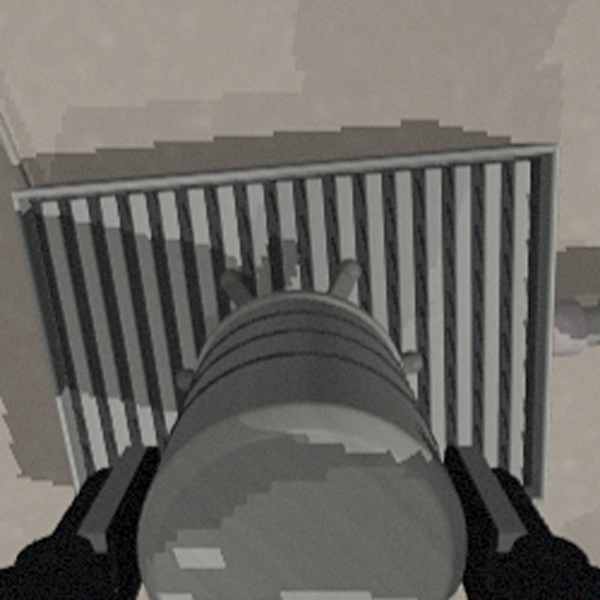

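View pics/s11.png

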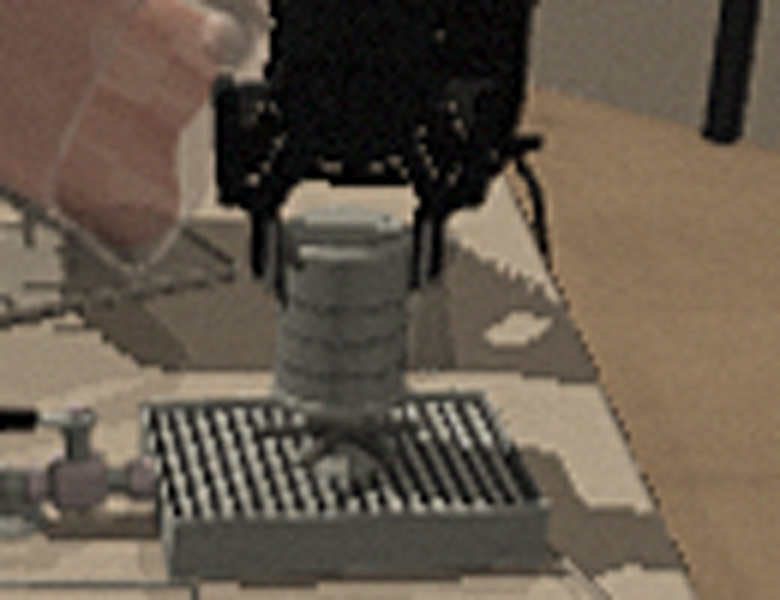

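```bash
cat >> h.py <<'E'
def rimfit(f,p,L,r,pts,crop,sc,rz=0.0):
    # pts: rim outer silhouette points (bottom edge, far side) in crop px -> centre offset (ox,oy) rel TCP
    from scipy.optimize import least_squares
    c0=p+np.array([0,0,-L+rz])
    W=np.array([atz(f,np.array(q)/sc+crop,c0[2])for q in pts])[:,:2]
    s=least_squares(lambda o:np.hypot(W[:,0]-c0[0]-o[0],W[:,1]-c0[1]-o[1])-r,[0,0])
    return s.x,s.fun
E
python3 - <<'E'
from h import *
f=dict(np.load("w11.npz"));p=state()["tool_pos"]
cr=np.array([130,50.])
tips=[(176,383),(424,361),(226,271),(356,262)]
W=np.array([atz(f,np.array(q)/2.4+cr,.05) for q in tips])[:,:2];print(W,"mid",W[:2].mean(0))
from scipy.optimize import least_squares
s=least_squares(lambda c:np.hypot(*(W-c).T)-.04,[.466,-.067]);print("hub",s.x,s.fun)
pts=[(225,318),(250,302),(275,293),(300,290),(325,292),(350,302),(372,318)]
for rz in(0,.005): 
    o=rimfit(f,p,.0515,.0345,pts,cr,2.4,rz);print("rim centre",p[:2]+o[0],o)
E
```

```text
[[ 0.4229 -0.0721]
 [ 0.5101 -0.0638]
 [ 0.4419 -0.0319]
 [ 0.4853 -0.0288]] mid [ 0.4665 -0.0679]
hub [ 0.4661 -0.0643] [0.0039 0.004  0.0004 0.0003]
rim centre [ 0.4664 -0.0688] (array([-0.001 , -0.0021]), array([ 0.0001, -0.0002, -0.0001,  0.    ,  0.0003,  0.    , -0.0002]))
rim centre [ 0.4664 -0.0677] (array([-0.001, -0.001]), array([-0.0001, -0.0002, -0.    ,  0.0001,  0.0004,  0.    , -0.0004]))
```

Emit:
jog_arm --increments '[{"slide": [0, 0, 5], "rotation": [0, 0, 0]}, {"slide": [0, 0, 5], "rotation": [0, 0, 0]}, {"slide": [0, 0, 5], "rotation": [0, 0, 0]}, {"slide": [0, 0, 3], "rotation": [0, 0, 0]}, {"slide": [0, 0, 3], "rotation": [0, 0, 0]}, {"slide": [0, 0, 3], "rotation": [0, 0, 0]}, {"slide": [0, 0, 0], "rotation": [0, 0, 0]}, {"slide": [0, 0, 0], "rotation": [0, 0, 0]}]'

```text
time: 18.08
tool_pos: [0.4664, -0.0669, 0.0935]
tool_rot: [0.0, 0.707, 0.707, 0.0]
contact_force: [-1.5, 1.1, 6.5]
gripper_width: 0.786
```

Emit:
jog_arm --increments '[{"slide": [0, 0, 1.5], "rotation": [0, 0, 0]}, {"slide": [0, 0, 1.5], "rotation": [0, 0, 0]}, {"slide": [0, 0, 0], "rotation": [0, 0, 0]}, {"slide": [0, 0, 0], "rotation": [0, 0, 0]}]'

```text
time: 18.42
tool_pos: [0.4666, -0.067, 0.0914]
tool_rot: [0.0, 0.707, 0.707, -0.0]
contact_force: [-3.8, -0.5, 10.1]
gripper_width: 0.784
```

Run:
```python
from h import *
f=optics.grab_frame("wrist");cv2.imwrite("pics/w12.png",cv2.resize(f["frame"][50:300,130:380],None,fx=2.4,fy=2.4,interpolation=cv2.INTER_CUBIC));np.savez("w12.npz",**f)
go([.466,-.0665,.105])
```

```text
pos [ 0.4666 -0.067   0.0914] yaw -0.01 tilt [ 0.02 -0.03] F [-3.1005  0.9211  9.1278] t 18.4667 w 0.782
slide total [  0.5  -0.6 -13.6] rows 1 each [  0.5  -0.6 -13.6]
```

View pics/w12.png

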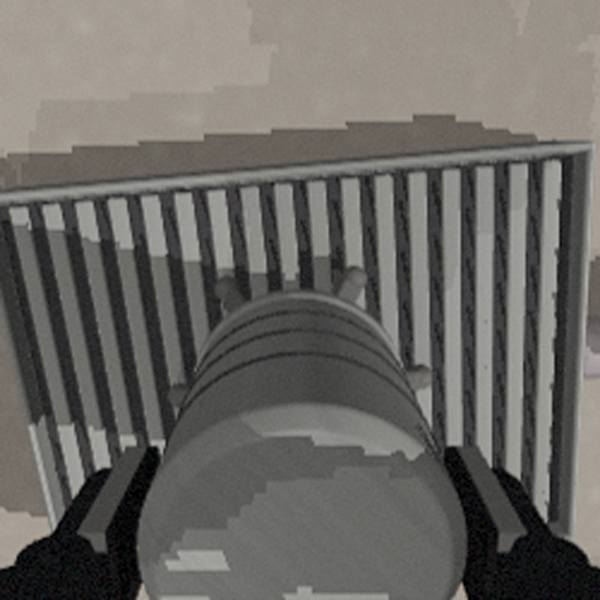

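Emit:
jog_arm --increments '[{"slide": [0, 0, 1], "rotation": [0, 0, 0]}, {"slide": [0, 0, 1], "rotation": [0, 0, 0]}, {"slide": [0, 0, 0], "rotation": [0, 0, 0]}, {"slide": [0, 0, 0], "rotation": [0, 0, 0]}, {"slide": [0, 0, 0], "rotation": [0, 0, 0]}]'

```text
time: 18.88
tool_pos: [0.4667, -0.0671, 0.0911]
tool_rot: [0.0, 0.707, 0.707, -0.0]
contact_force: [-9.5, 0.6, 18.3]
gripper_width: 0.782
```

Emit:
jog_arm --increments '[{"slide": [0, 0, 0.5], "rotation": [0, 0, 0]}, {"slide": [0, 0, 0], "rotation": [0, 0, 0]}, {"slide": [0, 0, 0], "rotation": [0, 0, 0]}, {"slide": [0, 0, 0], "rotation": [0, 0, 0]}, {"slide": [0, 0, 0], "rotation": [0, 0, 0]}, {"slide": [0, 0, 0], "rotation": [0, 0, 0]}, {"slide": [0, 0, 0], "rotation": [0, 0, 0]}, {"slide": [0, 0, 0], "rotation": [0, 0, 0]}, {"slide": [0, 0, 0], "rotation": [0, 0, 0]}, {"slide": [0, 0, 0], "rotation": [0, 0, 0]}, {"slide": [0, 0, 0], "rotation": [0, 0, 0]}, {"slide": [0, 0, 0], "rotation": [0, 0, 0]}, {"slide": [0, 0, 0], "rotation": [0, 0, 0]}, {"slide": [0, 0, 0], "rotation": [0, 0, 0]}, {"slide": [0, 0, 0], "rotation": [0, 0, 0]}, {"slide": [0, 0, 0], "rotation": [0, 0, 0]}, {"slide": [0, 0, 0], "rotation": [0, 0, 0]}, {"slide": [0, 0, 0], "rotation": [0, 0, 0]}, {"slide": [0, 0, 0], "rotation": [0, 0, 0]}]'

```text
time: 20.47
tool_pos: [0.4668, -0.0672, 0.0911]
tool_rot: [0.0, 0.707, 0.707, -0.0]
contact_force: [-10.0, 1.7, 21.3]
gripper_width: 0.784
```

Emit:
jog_arm --increments '[{"slide": [0, 0, -8], "rotation": [0, 0, 0]}, {"slide": [0, 0, -15], "rotation": [0, 0, 0]}, {"slide": [0, 0, -25], "rotation": [0, 0, 0]}, {"slide": [0, 0, -30], "rotation": [0, 0, 0]}, {"slide": [0, 0, -30], "rotation": [0, 0, 0]}, {"slide": [0, 0, -25], "rotation": [0, 0, 0]}, {"slide": [0, 0, 0], "rotation": [0, 0, 0]}]'

```text
time: 21.05
tool_pos: [0.4688, -0.0675, 0.2263]
tool_rot: [0.004, 0.707, 0.707, 0.002]
contact_force: [-0.3, -0.4, 0.2]
gripper_width: 0.783
```

Run:
```python
from h import *
f=optics.grab_frame("wrist");np.savez("w13.npz",**f)
go([.596,.21,.215])
```

```text
pos [ 0.4676 -0.0672  0.2231] yaw -0.01 tilt [ 0.32 -0.1 ] F [ 0.2974  0.5458 -2.3706] t 21.1 w 0.784
slide total [277.2 128.3   8.4] rows 8 each [34.6 16.   1. ]
```

Emit:
jog_arm --increments '[{"slide": [34.6, 16, 0], "rotation": [0, 0, 0]}, {"slide": [34.6, 16, 0], "rotation": [0, 0, 0]}, {"slide": [34.6, 16, 0], "rotation": [0, 0, 0]}, {"slide": [34.6, 16, 0], "rotation": [0, 0, 0]}, {"slide": [34.6, 16, 0], "rotation": [0, 0, 0]}, {"slide": [34.6, 16, 0], "rotation": [0, 0, 0]}, {"slide": [34.6, 16, 0], "rotation": [0, 0, 0]}, {"slide": [34.6, 16, 0], "rotation": [0, 0, 0]}, {"slide": [0, 0, 0], "rotation": [0, 0, 0]}, {"slide": [0, 0, 0], "rotation": [0, 0, 0]}]'

```text
time: 21.93
tool_pos: [0.5929, 0.2114, 0.2163]
tool_rot: [-0.002, 0.706, 0.708, -0.003]
contact_force: [-0.0, -0.6, -2.6]
gripper_width: 0.785
```

Run:
```python
from h import *
f=optics.grab_frame("wrist");cv2.imwrite("pics/w14.png",cv2.resize(f["frame"],None,fx=1.5625,fy=1.5625));np.savez("w14.npz",**f)
for k in place_of("bay_a","wrist")[:4]: print(k["score"],np.array(k["uv"])*1.5625,atz(f,k["uv"],.008))
go([.596,.319,.12])
```

```text
0.83 [407.9688 126.0938] [0.5984 0.3186 0.008 ]
0.68 [405.1562 228.4375] [0.5967 0.2392 0.008 ]
0.42 [232.0312 263.125 ] [0.4478 0.209  0.008 ]
pos [0.593  0.2095 0.2176] yaw -0.01 tilt [-0.23 -0.08] F [-0.1981 -0.0736 -1.8348] t 22.0333 w 0.783
slide total [109.6   3.4  97.5] rows 4 each [27.4  0.8 24.4]
```

View pics/w14.png

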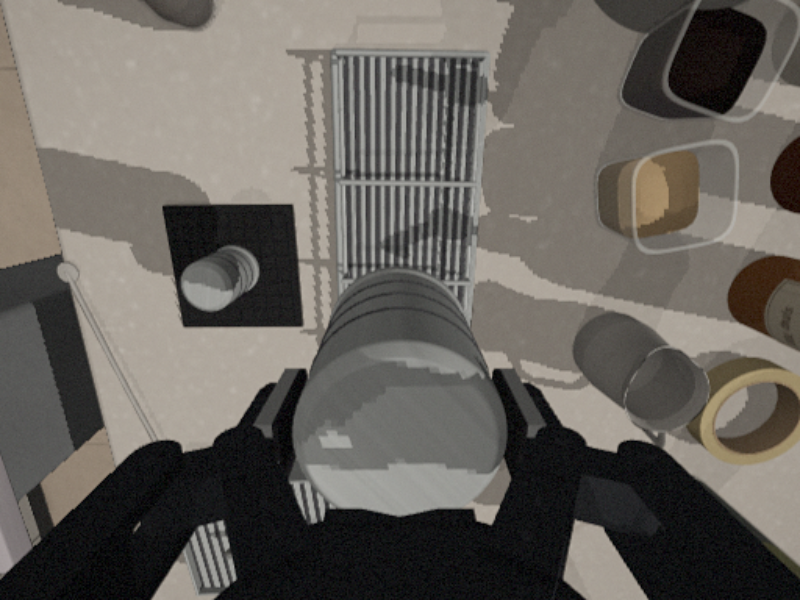

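Emit:
jog_arm --increments '[{"slide": [27.7, 1, 0], "rotation": [0, 0, 0]}, {"slide": [27.7, 1, 0], "rotation": [0, 0, 0]}, {"slide": [27.7, 1, 0], "rotation": [0, 0, 0]}, {"slide": [27.7, 1, 0], "rotation": [0, 0, 0]}, {"slide": [0, 0, 28], "rotation": [0, 0, 0]}, {"slide": [0, 0, 28], "rotation": [0, 0, 0]}, {"slide": [0, 0, 28], "rotation": [0, 0, 0]}, {"slide": [0, 0, 28], "rotation": [0, 0, 0]}, {"slide": [0, 0, 0], "rotation": [0, 0, 0]}, {"slide": [0, 0, 0], "rotation": [0, 0, 0]}]'

```text
time: 22.87
tool_pos: [0.5964, 0.3189, 0.1058]
tool_rot: [-0.001, 0.708, 0.706, -0.003]
contact_force: [0.7, -0.6, -1.0]
gripper_width: 0.785
```

Run:
```python
from h import *
f=optics.grab_frame("wrist");cv2.imwrite("pics/w15.png",cv2.resize(f["frame"],None,fx=1.5625,fy=1.5625));np.savez("w15.npz",**f)
g=optics.grab_frame("side"); cv2.imwrite("pics/s15.png",cv2.resize(g["frame"][160:300,180:350],None,fx=4.5,fy=4.2,interpolation=cv2.INTER_CUBIC))
go([.597,.3205,.0595])
```

```text
pos [0.5993 0.3205 0.1105] yaw -0.07 tilt [0.15 0.06] F [ 0.1688  0.3654 -1.1896] t 22.9667 w 0.786
slide total [-0.  -2.4 51. ] rows 2 each [-0.  -1.2 25.5]
```

View pics/w15.png

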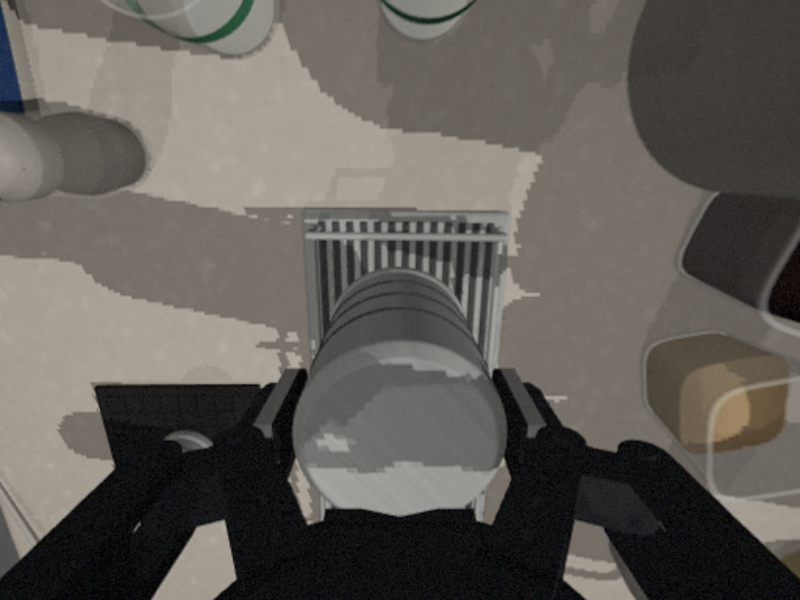

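View pics/s15.png

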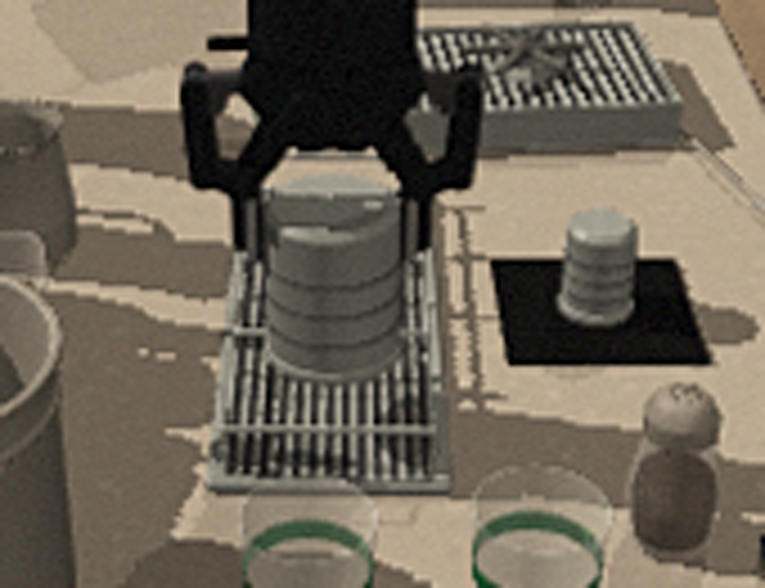

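Run:
```python
from h import *
f=dict(np.load("w15.npz"));p=state()["tool_pos"]
print("hoop",[atz(f,np.array(q)/1.5625,.0365) for q in [(330,236),(400,237),(480,238)]])
pts=[(345,303),(370,283),(400,272),(430,280),(455,300)]
o=rimfit(f,p,.0513,.0345,pts,np.array([0,0.]),1.5625);print(o,p[:2]+o[0])
print("side wires",[atz(f,np.array(q)/1.5625,.024) for q in [(315,330),(495,330)]])
```

```text
hoop [array([0.5609, 0.3625, 0.0365]), array([0.5966, 0.3619, 0.0365]), array([0.6373, 0.3614, 0.0365])]
(array([-0.0019, -0.007 ]), array([-0.0005, -0.0006,  0.0013,  0.0001, -0.0008])) [0.5974 0.3135]
side wires [array([0.5472, 0.306 , 0.024 ]), array([0.6514, 0.306 , 0.024 ])]
```

Run:
```python
from h import *
f=dict(np.load("w15.npz"))
cv2.imwrite("pics/w15z.png",cv2.resize(f["frame"][120:270,180:340],None,fx=4,fy=4,interpolation=cv2.INTER_CUBIC))
```

```text
(no output)
```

View pics/w15z.png

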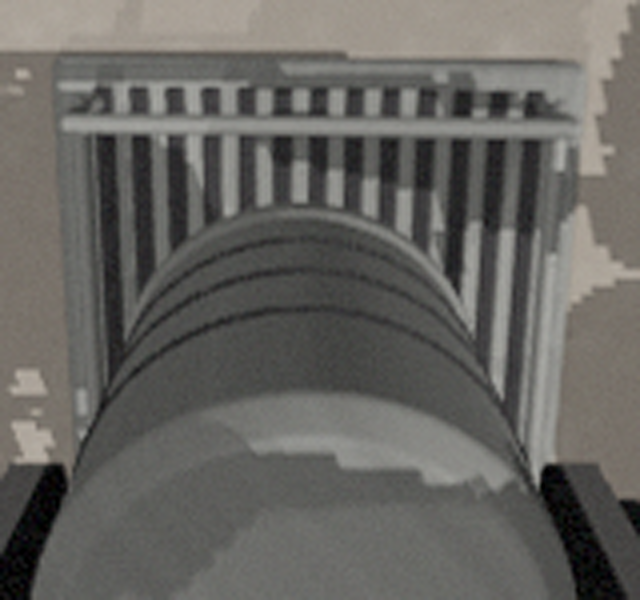

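Emit:
jog_arm --increments '[{"slide": [1.5, 0, 12], "rotation": [0, 0, 0]}, {"slide": [0, 0, 12], "rotation": [0, 0, 0]}, {"slide": [0, 0, 12], "rotation": [0, 0, 0]}, {"slide": [0, 0, 8], "rotation": [0, 0, 0]}, {"slide": [0, 0, 4], "rotation": [0, 0, 0]}, {"slide": [0, 0, 1], "rotation": [0, 0, 0]}, {"slide": [0, 0, 0], "rotation": [0, 0, 0]}, {"slide": [0, 0, 0], "rotation": [0, 0, 0]}]'

```text
time: 23.63
tool_pos: [0.5975, 0.3223, 0.0597]
tool_rot: [-0.0, 0.707, 0.707, -0.001]
contact_force: [-4.2, -1.6, 3.7]
gripper_width: 0.783
```

Emit:
jog_arm --increments '[{"slide": [0, 0, 0], "rotation": [0, 0, 0]}, {"slide": [0, 0, 0], "rotation": [0, 0, 0]}, {"slide": [0, 0, 0], "rotation": [0, 0, 0]}, {"slide": [0, 0, 0], "rotation": [0, 0, 0]}, {"slide": [0, 0, -20], "rotation": [0, 0, 0]}, {"slide": [0, 0, -30], "rotation": [0, 0, 0]}, {"slide": [0, 0, -35], "rotation": [0, 0, 0]}, {"slide": [0, 0, -35], "rotation": [0, 0, 0]}, {"slide": [0, 0, -30], "rotation": [0, 0, 0]}, {"slide": [0, 0, 0], "rotation": [0, 0, 0]}]' --fingers 1

```text
time: 24.47
tool_pos: [0.6019, 0.3239, 0.219]
tool_rot: [0.003, 0.707, 0.707, 0.007]
contact_force: [0.4, 0.5, 1.1]
gripper_width: 0.996
```

Run:
```python
from h import *
g=optics.grab_frame("side"); cv2.imwrite("pics/s16.png",cv2.resize(g["frame"][160:300,180:350],None,fx=4.5,fy=4.2,interpolation=cv2.INTER_CUBIC))
f=optics.grab_frame("wrist");cv2.imwrite("pics/w16.png",cv2.resize(f["frame"],None,fx=1.5625,fy=1.5625))
go([.447,.125,.16])
```

```text
pos [0.5993 0.3229 0.2119] yaw -0.01 tilt [0.25 0.1 ] F [ 0.3445 -0.1003 -0.712 ] t 24.5667 w 0.996
slide total [-198.  -152.5   50.9] rows 7 each [-28.3 -21.8   7.3]
```

View pics/s16.png

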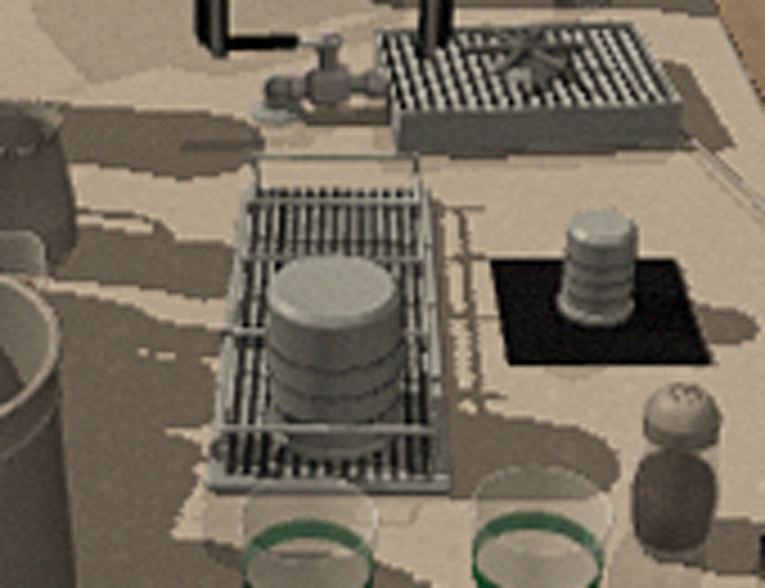

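View pics/w16.png

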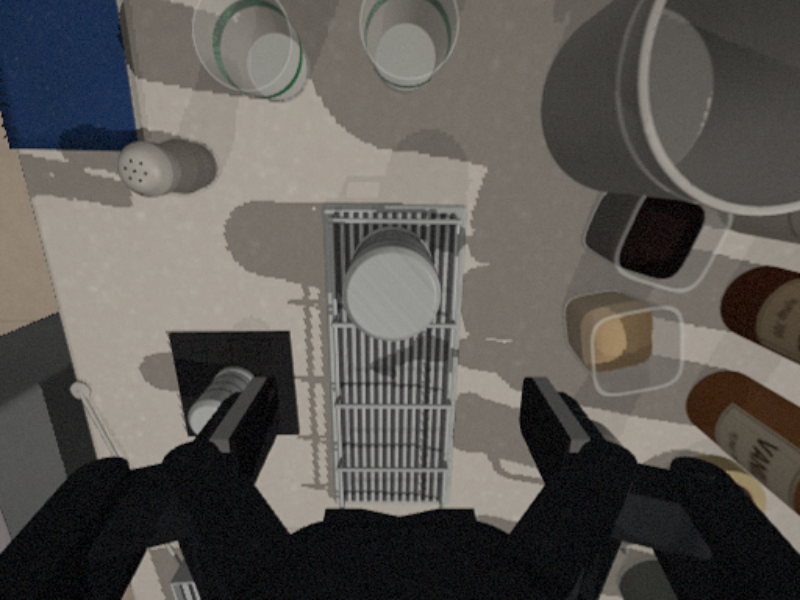

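Emit:
jog_arm --increments '[{"slide": [-28, -25.7, 0], "rotation": [0, 0, 0]}, {"slide": [-28, -25.7, 0], "rotation": [0, 0, 0]}, {"slide": [-28, -25.7, 8], "rotation": [0, 0, 0]}, {"slide": [-28, -25.7, 12], "rotation": [0, 0, 0]}, {"slide": [-28, -25.7, 12], "rotation": [0, 0, 0]}, {"slide": [-28, -25.7, 12], "rotation": [0, 0, 0]}, {"slide": [0, 0, 0], "rotation": [0, 0, 0]}, {"slide": [0, 0, 0], "rotation": [0, 0, 0]}, {"slide": [0, 0, 0], "rotation": [0, 0, 0]}]'

```text
time: 25.32
tool_pos: [0.4438, 0.1544, 0.1645]
tool_rot: [-0.0, 0.707, 0.707, -0.0]
contact_force: [-0.6, 0.5, 0.8]
gripper_width: 1.0
```

Run:
```python
from h import *
f=optics.grab_frame("wrist");cv2.imwrite("pics/w17.png",cv2.resize(f["frame"],None,fx=1.5625,fy=1.5625));np.savez("w17.npz",**f)
for k in place_of("beaker_d","wrist")[:4]: print(k["score"],np.array(k["uv"])*1.5625,atz(f,k["uv"],.004))
go([.443,.2,.1])
```

```text
0.95 [642.8125  17.6562] [0.5968 0.3207 0.004 ]
0.84 [401.0938 205.3125] [0.4451 0.2056 0.004 ]
0.5 [625.625  159.6875] [0.5998 0.2362 0.004 ]
pos [0.4452 0.155  0.1661] yaw 0.02 tilt [0.08 0.02] F [ 0.7482 -0.2971  0.0752] t 25.4167 w 1.004
slide total [45.  -2.3 66.1] rows 2 each [22.5 -1.1 33.1]
```

View pics/w17.png

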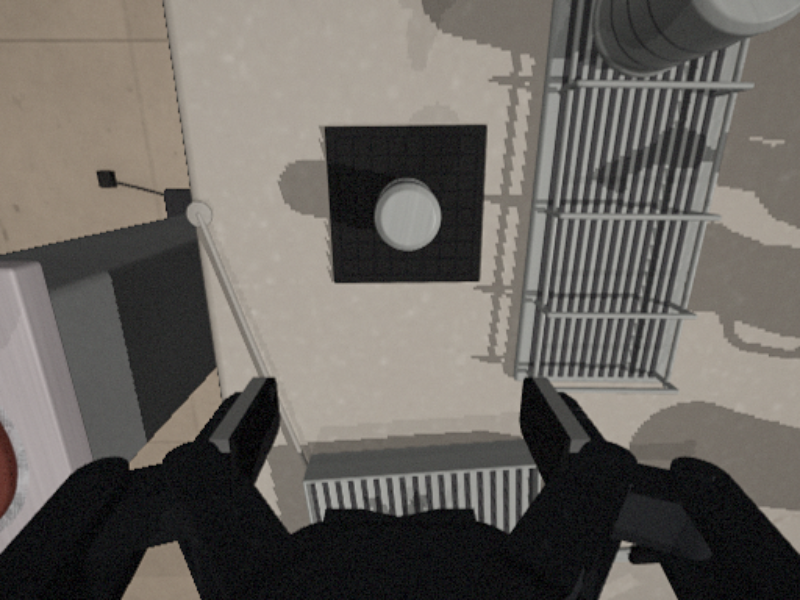

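Run:
```python
from h import *
f=dict(np.load("w17.npz"))
for z in (.064,.074): print(z,np.array([atz(f,np.array(uv)/1.5625,z) for uv in [(408.5,216),(376,216),(441,216),(408.5,182),(408.5,250)]])[:,:2])
```

```text
0.064 [[0.4491 0.2047]
 [0.4304 0.2047]
 [0.4678 0.2047]
 [0.449  0.2235]
 [0.4493 0.1849]]
0.074 [[0.4489 0.2058]
 [0.431  0.2058]
 [0.4669 0.2058]
 [0.4488 0.2239]
 [0.449  0.1868]]
```

Emit:
jog_arm --increments '[{"slide": [24.5, 1.9, 0], "rotation": [0, 0, 0]}, {"slide": [24.5, 1.9, 0], "rotation": [0, 0, 0]}, {"slide": [0, 0, 20], "rotation": [0, 0, 0]}, {"slide": [0, 0, 25], "rotation": [0, 0, 0]}, {"slide": [0, 0, 25], "rotation": [0, 0, 0]}, {"slide": [0, 0, 25], "rotation": [0, 0, 0]}, {"slide": [0, 0, 25], "rotation": [0, 0, 0]}, {"slide": [0, 0, 13], "rotation": [0, 0, 0]}, {"slide": [0, 0, 0], "rotation": [0, 0, 0]}, {"slide": [0, 0, 0], "rotation": [0, 0, 0]}, {"slide": [0, 0, 0], "rotation": [0, 0, 0]}]' --fingers 0.75

```text
time: 26.33
tool_pos: [0.4495, 0.2042, 0.0339]
tool_rot: [0.001, 0.707, 0.707, 0.001]
contact_force: [-0.1, -0.3, 0.1]
gripper_width: 0.75
```

Run:
```python
from h import *
f=optics.grab_frame("wrist");cv2.imwrite("pics/w18.png",cv2.resize(f["frame"],None,fx=1.5625,fy=1.5625));np.savez("w18.npz",**f)
go([.449,.204,.032])
```

```text
pos [0.4496 0.2042 0.0342] yaw 0.01 tilt [0.19 0.06] F [0.3973 0.3014 0.0456] t 26.3833 w 0.753
slide total [-0.2 -0.6  2.2] rows 1 each [-0.2 -0.6  2.2]
```

View pics/w18.png

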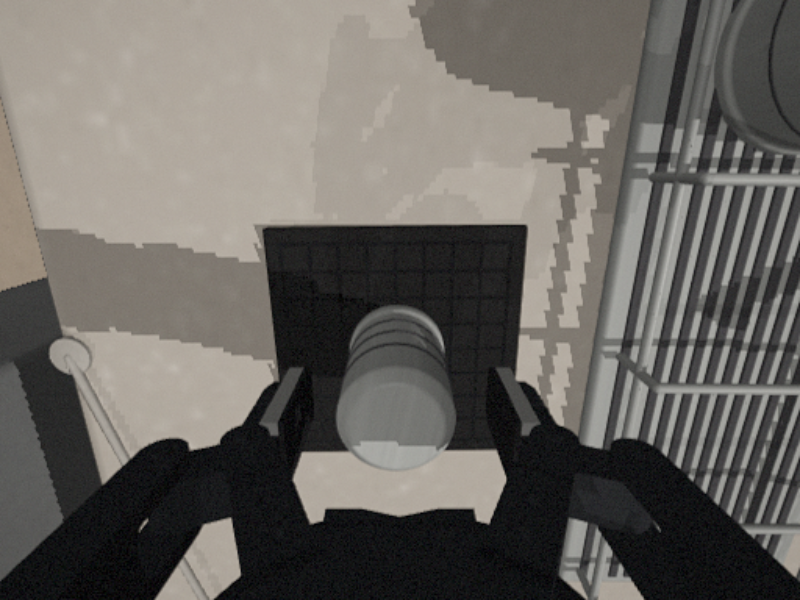

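Emit:
jog_arm --increments '[{"slide": [0, -1, 2], "rotation": [0, 0, 0]}, {"slide": [0, 0, 0], "rotation": [0, 0, 0]}]'

```text
time: 26.55
tool_pos: [0.4475, 0.2037, 0.0313]
tool_rot: [0.0, 0.707, 0.707, 0.001]
contact_force: [0.9, 0.6, -0.3]
gripper_width: 0.748
```

Emit:
jog_arm --increments '[{"slide": [0, 0, 0], "rotation": [0, 0, 0]}, {"slide": [0, 0, 0], "rotation": [0, 0, 0]}, {"slide": [0, 0, 0], "rotation": [0, 0, 0]}, {"slide": [0, 0, 0], "rotation": [0, 0, 0]}, {"slide": [0, 0, 0], "rotation": [0, 0, 0]}, {"slide": [0, 0, 0], "rotation": [0, 0, 0]}, {"slide": [0, 0, 0], "rotation": [0, 0, 0]}]' --fingers 0

```text
time: 27.13
tool_pos: [0.4474, 0.2035, 0.0309]
tool_rot: [0.0, 0.707, 0.707, 0.001]
contact_force: [0.3, -1.6, 4.8]
gripper_width: 0.445
```

Run:
```python
from h import *
go([.449,.204,.2])
```

```text
pos [0.4474 0.2035 0.0309] yaw -0.01 tilt [0.07 0.01] F [ 0.2827 -1.583   4.7664] t 27.1333 w 0.445
slide total [   0.5    1.9 -169.1] rows 5 each [  0.1   0.4 -33.8]
```

Emit:
jog_arm --increments '[{"slide": [0, 0, -25], "rotation": [0, 0, 0]}, {"slide": [0, 0, -36], "rotation": [0, 0, 0]}, {"slide": [0, 0, -36], "rotation": [0, 0, 0]}, {"slide": [0, 0, -30], "rotation": [0, 0, 0]}, {"slide": [-36.8, 1.9, -4], "rotation": [0, 0, 0]}, {"slide": [-36.8, 1.9, -4], "rotation": [0, 0, 0]}, {"slide": [-36.8, 1.9, -4], "rotation": [0, 0, 0]}, {"slide": [-36.8, 1.9, -4], "rotation": [0, 0, 0]}, {"slide": [-36.8, 1.9, 0], "rotation": [0, 0, 0]}, {"slide": [-36.8, 1.9, 0], "rotation": [0, 0, 0]}, {"slide": [-36.8, 1.9, 0], "rotation": [0, 0, 0]}, {"slide": [-11, 1.9, 0], "rotation": [0, 0, 0]}, {"slide": [0, 0, 0], "rotation": [0, 0, 0]}, {"slide": [0, 0, 0], "rotation": [0, 0, 0]}]'

```text
time: 28.3
tool_pos: [0.4613, -0.065, 0.1723]
tool_rot: [-0.001, 0.708, 0.707, -0.0]
contact_force: [0.8, -0.8, -0.8]
gripper_width: 0.444
```

Run:
```python
from h import *
g=optics.grab_frame("side"); cv2.imwrite("pics/s19.png",g["frame"])
go([.466,-.0665,.095])
```

```text
pos [ 0.4614 -0.0644  0.1724] yaw -0.01 tilt [-0.09  0.07] F [-0.7665  0.9657 -1.6001] t 28.35 w 0.447
slide total [-2.2  4.8 77.4] rows 2 each [-1.1  2.4 38.7]
```

View pics/s19.png

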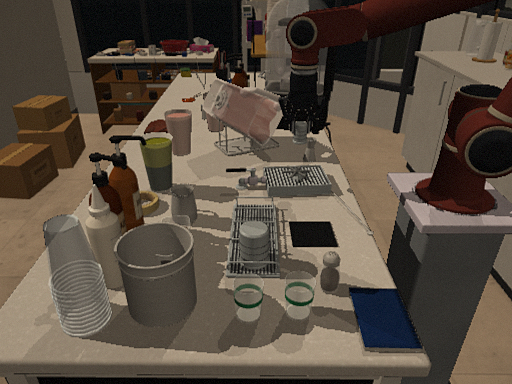

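Emit:
jog_arm --increments '[{"slide": [-2.5, 5, 20], "rotation": [0, 0, 0]}, {"slide": [0, 0, 25], "rotation": [0, 0, 0]}, {"slide": [0, 0, 25], "rotation": [0, 0, 0]}, {"slide": [0, 0, 11], "rotation": [0, 0, 0]}, {"slide": [0, 0, 0], "rotation": [0, 0, 0]}, {"slide": [0, 0, 0], "rotation": [0, 0, 0]}, {"slide": [0, 0, 0], "rotation": [0, 0, 0]}]'

```text
time: 28.93
tool_pos: [0.468, -0.0674, 0.0939]
tool_rot: [0.001, 0.707, 0.707, 0.001]
contact_force: [-0.3, -0.5, -0.4]
gripper_width: 0.447
```

Run:
```python
from h import *
f=optics.grab_frame("wrist");cv2.imwrite("pics/w20.png",cv2.resize(f["frame"][120:300,165:345],None,fx=3.3,fy=3.3,interpolation=cv2.INTER_CUBIC));np.savez("w20.npz",**f)
go([.466,-.0665,.09])
```

```text
pos [ 0.4682 -0.0677  0.0942] yaw 0.03 tilt [ 0.18 -0.05] F [-0.2795  0.2228 -0.6381] t 28.9833 w 0.446
slide total [ 1.2 -2.2  4.2] rows 1 each [ 1.2 -2.2  4.2]
```

View pics/w20.png

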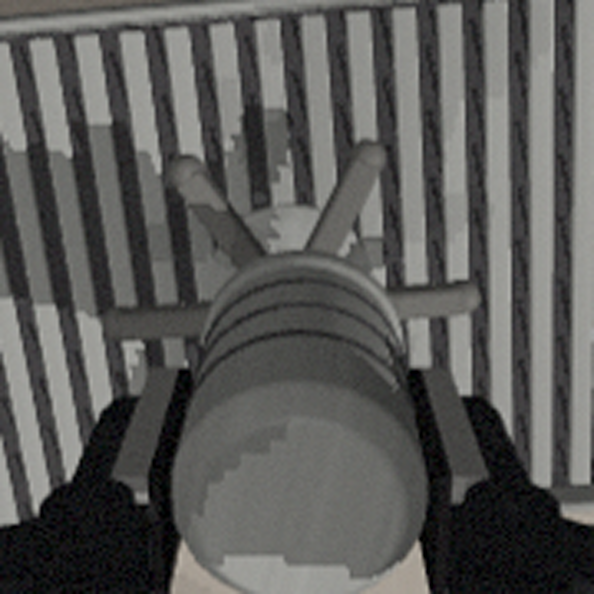

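Run:
```python
from h import *
from scipy.optimize import least_squares
f=dict(np.load("w20.npz"));p=state()["tool_pos"];cr=np.array([165,120.]);sc=3.3
W=np.array([atz(f,np.array(q)/sc+cr,.05) for q in [(103,323),(481,296),(177,158),(378,147)]])[:,:2]
s=least_squares(lambda c:np.hypot(*(W-c[:2]).T)-c[2],[.466,-.067,.04]);print("hub",s.x,s.fun,"mid",W[:2].mean(0))
pts=[(203,315),(220,285),(245,264),(270,254),(302,251),(335,258),(362,273),(385,295),(400,320)]
for rz in(0,.005): 
    o=rimfit(f,p,.027,.021,pts,cr,sc,rz);print("rim centre",p[:2]+o[0],o)
print(p)
```

```text
hub [ 0.4663 -0.0679  0.0433] [-0.0002  0.0002  0.0004 -0.0004] mid [ 0.4664 -0.0671]
rim centre [ 0.4682 -0.0681] (array([-0.    , -0.0004]), array([ 0.0001,  0.0002,  0.0002,  0.0001, -0.0001, -0.0003, -0.0004,
        0.    ,  0.0008]))
rim centre [ 0.4681 -0.0665] (array([-0.0001,  0.0011]), array([-0.0002,  0.    ,  0.0002,  0.0002,  0.0001, -0.0002, -0.0003,
       -0.0002,  0.0004]))
[ 0.4682 -0.0677  0.0942]
```

Emit:
jog_arm --increments '[{"slide": [0, -1.3, 5], "rotation": [0, 0, 0]}, {"slide": [0, 0, 5], "rotation": [0, 0, 0]}, {"slide": [0, 0, 5], "rotation": [0, 0, 0]}, {"slide": [0, 0, 3], "rotation": [0, 0, 0]}, {"slide": [0, 0, 3], "rotation": [0, 0, 0]}, {"slide": [0, 0, 3], "rotation": [0, 0, 0]}, {"slide": [0, 0, 2], "rotation": [0, 0, 0]}, {"slide": [0, 0, 0], "rotation": [0, 0, 0]}, {"slide": [0, 0, 0], "rotation": [0, 0, 0]}]'

```text
time: 29.73
tool_pos: [0.4659, -0.0678, 0.0671]
tool_rot: [-0.0, 0.707, 0.707, -0.0]
contact_force: [-2.7, 0.4, 6.3]
gripper_width: 0.448
```

Run:
```python
from h import *
f=optics.grab_frame("wrist");cv2.imwrite("pics/w21.png",cv2.resize(f["frame"][120:300,165:345],None,fx=3.3,fy=3.3,interpolation=cv2.INTER_CUBIC));np.savez("w21.npz",**f)
go([.466,-.0665,.067])
```

```text
pos [ 0.4659 -0.0678  0.0671] yaw -0.01 tilt [-0.   -0.01] F [-1.7965  0.3964  7.0959] t 29.7833 w 0.44
slide total [1.3 0.1 0.1] rows 1 each [1.3 0.1 0.1]
```

View pics/w21.png

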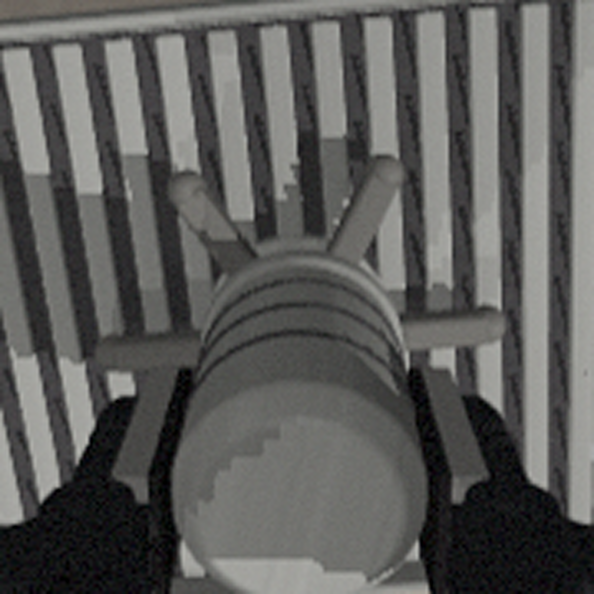

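Emit:
jog_arm --increments '[{"slide": [0, 0, 1.5], "rotation": [0, 0, 0]}, {"slide": [0, 0, 1.5], "rotation": [0, 0, 0]}, {"slide": [0, 0, 0], "rotation": [0, 0, 0]}, {"slide": [0, 0, 0], "rotation": [0, 0, 0]}, {"slide": [0, 0, 0], "rotation": [0, 0, 0]}]'

```text
time: 30.2
tool_pos: [0.4662, -0.0679, 0.0663]
tool_rot: [-0.0, 0.707, 0.707, -0.0]
contact_force: [-8.4, 2.0, 18.7]
gripper_width: 0.446
```

Emit:
jog_arm --increments '[{"slide": [0, 0, 1], "rotation": [0, 0, 0]}, {"slide": [0, 0, 0], "rotation": [0, 0, 0]}, {"slide": [0, 0, 0], "rotation": [0, 0, 0]}]'

```text
time: 30.45
tool_pos: [0.4663, -0.068, 0.0662]
tool_rot: [-0.0, 0.707, 0.707, -0.001]
contact_force: [-10.9, 3.3, 24.1]
gripper_width: 0.447
```

Firmly on the stop; hold 1.5 s, then lift.

Emit:
jog_arm --increments '[{"slide": [0, 0, 0], "rotation": [0, 0, 0]}, {"slide": [0, 0, 0], "rotation": [0, 0, 0]}, {"slide": [0, 0, 0], "rotation": [0, 0, 0]}, {"slide": [0, 0, 0], "rotation": [0, 0, 0]}, {"slide": [0, 0, 0], "rotation": [0, 0, 0]}, {"slide": [0, 0, 0], "rotation": [0, 0, 0]}, {"slide": [0, 0, 0], "rotation": [0, 0, 0]}, {"slide": [0, 0, 0], "rotation": [0, 0, 0]}, {"slide": [0, 0, 0], "rotation": [0, 0, 0]}, {"slide": [0, 0, 0], "rotation": [0, 0, 0]}, {"slide": [0, 0, 0], "rotation": [0, 0, 0]}, {"slide": [0, 0, 0], "rotation": [0, 0, 0]}, {"slide": [0, 0, 0], "rotation": [0, 0, 0]}, {"slide": [0, 0, 0], "rotation": [0, 0, 0]}, {"slide": [0, 0, 0], "rotation": [0, 0, 0]}, {"slide": [0, 0, 0], "rotation": [0, 0, 0]}, {"slide": [0, 0, 0], "rotation": [0, 0, 0]}, {"slide": [0, 0, 0], "rotation": [0, 0, 0]}]'

```text
time: 31.95
tool_pos: [0.4662, -0.068, 0.0662]
tool_rot: [-0.0, 0.707, 0.707, -0.0]
contact_force: [-11.1, 3.1, 24.7]
gripper_width: 0.446
```

Emit:
jog_arm --increments '[{"slide": [0, 0, -8], "rotation": [0, 0, 0]}, {"slide": [0, 0, -15], "rotation": [0, 0, 0]}, {"slide": [0, 0, -25], "rotation": [0, 0, 0]}, {"slide": [0, 0, -30], "rotation": [0, 0, 0]}, {"slide": [0, 0, -30], "rotation": [0, 0, 0]}, {"slide": [0, 0, -20], "rotation": [0, 0, 0]}, {"slide": [0, 0, 0], "rotation": [0, 0, 0]}]'

```text
time: 32.53
tool_pos: [0.4684, -0.0685, 0.1955]
tool_rot: [0.004, 0.707, 0.707, 0.002]
contact_force: [1.4, 0.0, -0.6]
gripper_width: 0.448
```

Run:
```python
from h import *
g=optics.grab_frame("side"); cv2.imwrite("pics/s22.png",cv2.resize(g["frame"][120:300,160:400],None,fx=3.3,fy=3.3,interpolation=cv2.INTER_CUBIC))
go([.597,.0,.19])
```

```text
pos [ 0.4671 -0.0682  0.1926] yaw -0.01 tilt [ 0.29 -0.09] F [ 0.2559 -0.2418 -1.0713] t 32.5833 w 0.447
slide total [ 68.2 129.9   3.1] rows 4 each [17.1 32.5  0.8]
```

View pics/s22.png

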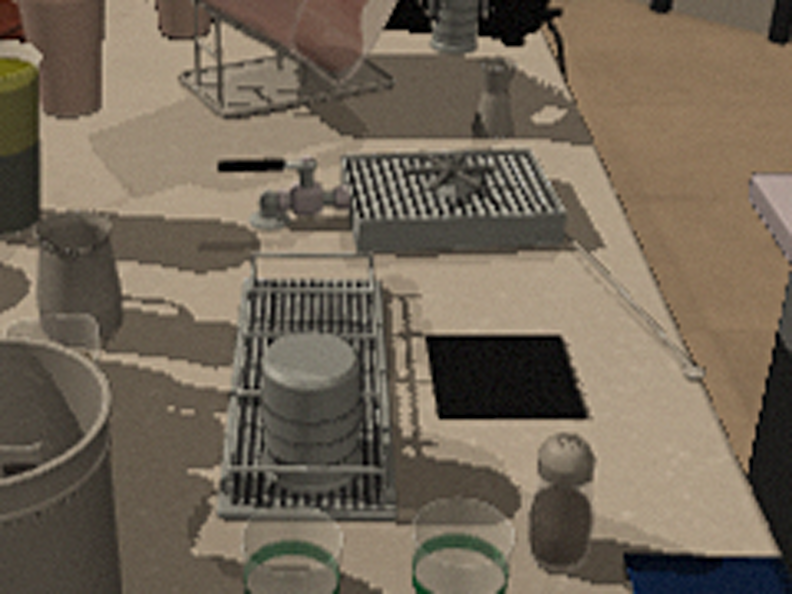

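Emit:
jog_arm --increments '[{"slide": [19, 32, 0], "rotation": [0, 0, 0]}, {"slide": [19, 32, 0], "rotation": [0, 0, 0]}, {"slide": [19, 33, 0], "rotation": [0, 0, 0]}, {"slide": [19, 33, 0], "rotation": [0, 0, 0]}, {"slide": [0, 0, 0], "rotation": [0, 0, 0]}, {"slide": [0, 0, 0], "rotation": [0, 0, 0]}, {"slide": [0, 0, 0], "rotation": [0, 0, 0]}]'

```text
time: 33.17
tool_pos: [0.5942, 0.0084, 0.1875]
tool_rot: [-0.002, 0.707, 0.707, -0.002]
contact_force: [-0.2, -0.3, -0.9]
gripper_width: 0.444
```

Run:
```python
from h import *
f=optics.grab_frame("wrist");cv2.imwrite("pics/w23.png",cv2.resize(f["frame"],None,fx=1.5625,fy=1.5625));np.savez("w23.npz",**f)
for k in place_of("bay_d","wrist")[:5]: print(k["score"],np.array(k["uv"])*1.5625,atz(f,k["uv"],.008))
go([.597,.1085,.19])
```

```text
0.97 [402.5     39.2188] [0.5957 0.1679 0.008 ]
0.76 [404.375  141.0938] [0.5972 0.1034 0.008 ]
pos [0.5943 0.0078 0.1891] yaw -0.05 tilt [-0.11  0.  ] F [-0.2527 -0.2467 -1.2229] t 33.2667 w 0.448
slide total [100.7   2.6  -0.9] rows 3 each [33.6  0.9 -0.3]
```

View pics/w23.png

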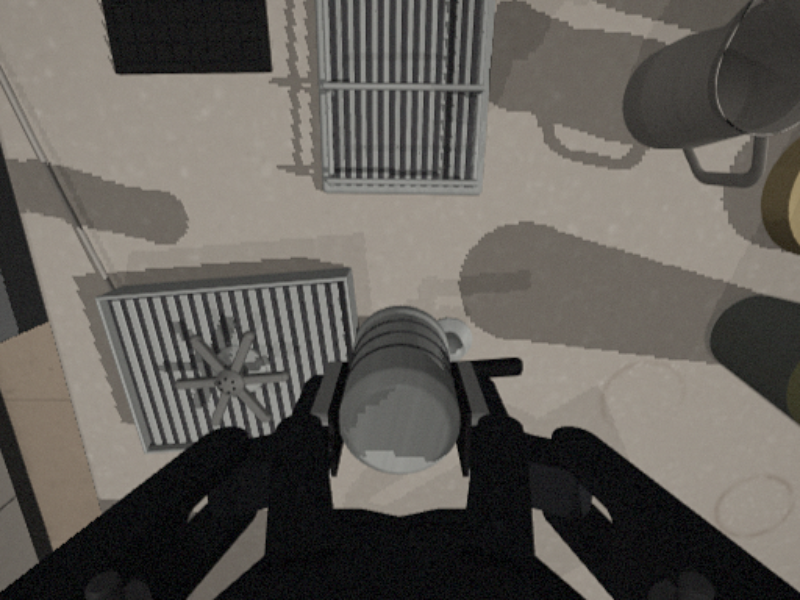

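Run:
```python
from h import *
f=dict(np.load("w23.npz"))
for uv in [(330,87),(480,88),(330,183),(475,183)]: print(atz(f,np.array(uv)/1.5625,.0365))
```

```text
[0.5495 0.1341 0.0365]
[0.645  0.1334 0.0365]
[0.5466 0.0752 0.0365]
[0.645  0.0752 0.0365]
```

Emit:
jog_arm --increments '[{"slide": [33, 1, 0], "rotation": [0, 0, 0]}, {"slide": [33, 1, 0], "rotation": [0, 0, 0]}, {"slide": [32.5, 0.6, 0], "rotation": [0, 0, 0]}, {"slide": [0, 0, 25], "rotation": [0, 0, 0]}, {"slide": [0, 0, 30], "rotation": [0, 0, 0]}, {"slide": [0, 0, 30], "rotation": [0, 0, 0]}, {"slide": [0, 0, 22], "rotation": [0, 0, 0]}, {"slide": [0, 0, 0], "rotation": [0, 0, 0]}, {"slide": [0, 0, 0], "rotation": [0, 0, 0]}, {"slide": [0, 0, 0], "rotation": [0, 0, 0]}]'

```text
time: 34.1
tool_pos: [0.5991, 0.1063, 0.0854]
tool_rot: [0.001, 0.707, 0.707, 0.001]
contact_force: [0.3, -0.3, -0.7]
gripper_width: 0.448
```

Run:
```python
from h import *
f=optics.grab_frame("wrist");cv2.imwrite("pics/w24.png",cv2.resize(f["frame"][120:300,165:345],None,fx=3.3,fy=3.3,interpolation=cv2.INTER_CUBIC));np.savez("w24.npz",**f)
go([.597,.106,.036])
```

```text
pos [0.5997 0.1065 0.0861] yaw -0.05 tilt [0.25 0.01] F [-0.1492  0.711  -0.4039] t 34.15 w 0.446
slide total [-0.5 -3.  50.1] rows 2 each [-0.2 -1.5 25.1]
```

View pics/w24.png

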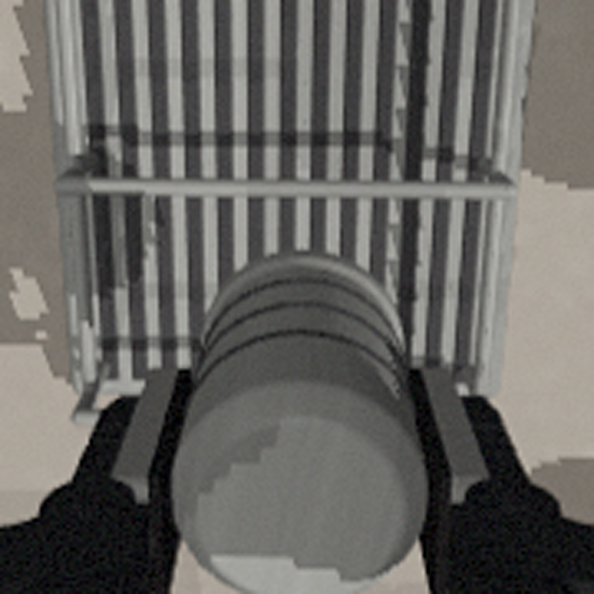

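Run:
```python
from h import *
f=dict(np.load("w24.npz"));p=state()["tool_pos"];cr=np.array([165,120.]);sc=3.3
print("hoop",[atz(f,np.array(q)/sc+cr,.0365) for q in [(100,187),(300,188),(480,187)]])
pts=[(203,315),(220,285),(245,264),(270,254),(302,251),(335,258),(362,273),(385,295),(400,320)]
o=rimfit(f,p,.027,.021,pts,cr,sc);print("rim centre",p[:2]+o[0],o[0])
print("wires",[atz(f,np.array(q)/sc+cr,.025) for q in [(75,300),(505,300)]])
```

```text
hoop [array([0.5548, 0.1344, 0.0365]), array([0.5996, 0.134 , 0.0365]), array([0.6401, 0.1342, 0.0365])]
rim centre [0.5993 0.1058] [-0.0004 -0.0007]
wires [array([0.5439, 0.1026, 0.025 ]), array([0.6505, 0.1023, 0.025 ])]
```

Emit:
jog_arm --increments '[{"slide": [0, -2, 12], "rotation": [0, 0, 0]}, {"slide": [0, 0, 12], "rotation": [0, 0, 0]}, {"slide": [0, 0, 12], "rotation": [0, 0, 0]}, {"slide": [0, 0, 8], "rotation": [0, 0, 0]}, {"slide": [0, 0, 4], "rotation": [0, 0, 0]}, {"slide": [0, 0, 1], "rotation": [0, 0, 0]}, {"slide": [0, 0, 0], "rotation": [0, 0, 0]}, {"slide": [0, 0, 0], "rotation": [0, 0, 0]}]'

```text
time: 34.82
tool_pos: [0.5952, 0.1068, 0.0348]
tool_rot: [-0.001, 0.707, 0.707, -0.002]
contact_force: [-6.8, -0.9, 9.3]
gripper_width: 0.45
```

Emit:
jog_arm --increments '[{"slide": [0, 0, -1], "rotation": [0, 0, 0]}, {"slide": [0, 0, 0], "rotation": [0, 0, 0]}]'

```text
time: 34.98
tool_pos: [0.596, 0.1068, 0.0351]
tool_rot: [-0.0, 0.707, 0.707, -0.0]
contact_force: [-1.6, -0.4, 2.1]
gripper_width: 0.446
```

Emit:
jog_arm --increments '[{"slide": [0, 0, 0], "rotation": [0, 0, 0]}, {"slide": [0, 0, 0], "rotation": [0, 0, 0]}, {"slide": [0, 0, 0], "rotation": [0, 0, 0]}, {"slide": [0, 0, 0], "rotation": [0, 0, 0]}, {"slide": [0, 0, -20], "rotation": [0, 0, 0]}, {"slide": [0, 0, -30], "rotation": [0, 0, 0]}, {"slide": [0, 0, -35], "rotation": [0, 0, 0]}, {"slide": [0, 0, -35], "rotation": [0, 0, 0]}, {"slide": [0, 0, -35], "rotation": [0, 0, 0]}, {"slide": [0, 0, -20], "rotation": [0, 0, 0]}, {"slide": [0, 0, 0], "rotation": [0, 0, 0]}]' --fingers 0.75

```text
time: 35.9
tool_pos: [0.5996, 0.107, 0.2178]
tool_rot: [0.004, 0.707, 0.707, 0.004]
contact_force: [0.7, 0.4, 1.2]
gripper_width: 0.749
```

Run:
```python
from h import *
g=optics.grab_frame("side"); cv2.imwrite("pics/s25.png",cv2.resize(g["frame"][120:300,160:400],None,fx=3.3,fy=3.3,interpolation=cv2.INTER_CUBIC))
f=optics.grab_frame("wrist");cv2.imwrite("pics/w25.png",cv2.resize(f["frame"],None,fx=1.5625,fy=1.5625))
go([.655,-.051,.2])
```

```text
pos [0.5968 0.1068 0.2114] yaw -0.01 tilt [0.14 0.01] F [-0.2509 -0.5139 -0.6498] t 36.0 w 0.747
slide total [-157.8   58.2   11.6] rows 5 each [-31.6  11.6   2.3]
```

View pics/s25.png

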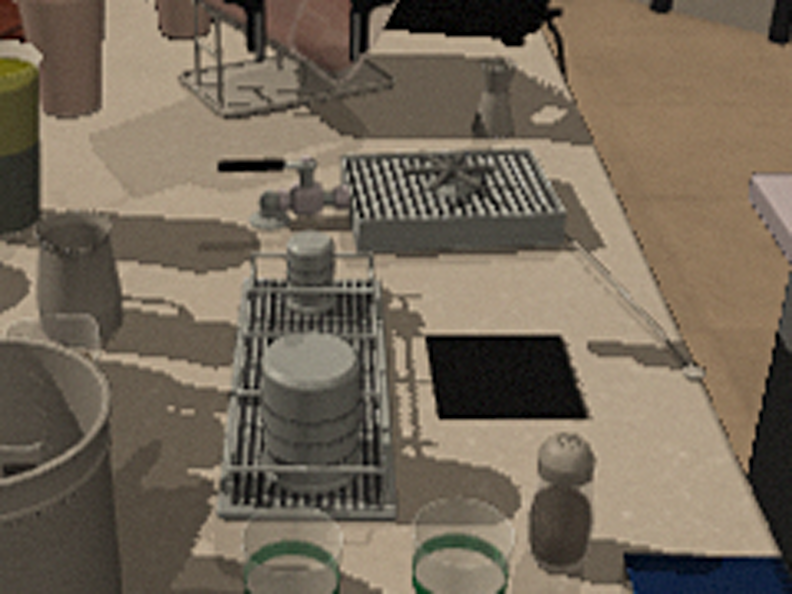

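View pics/w25.png

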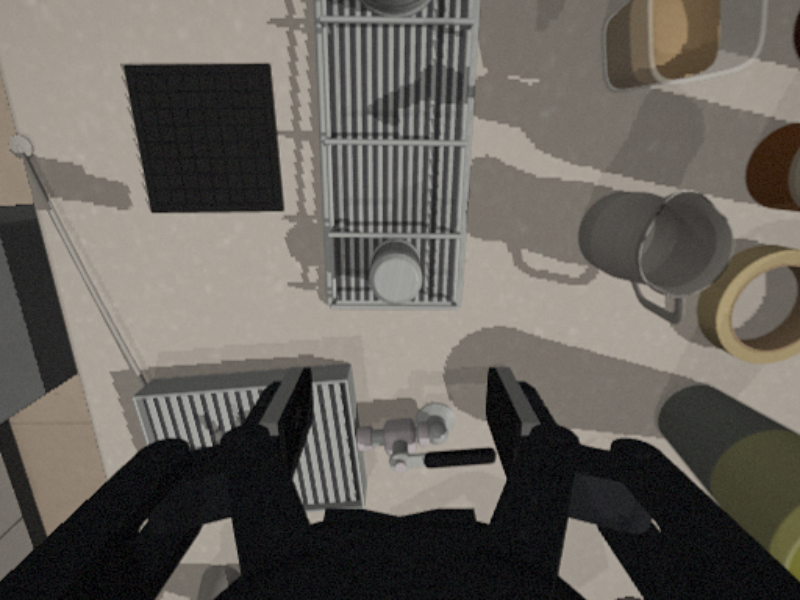

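Emit:
jog_arm --increments '[{"slide": [-31.5, 11.6, 0], "rotation": [0, 0, 0]}, {"slide": [-31.5, 11.6, 0], "rotation": [0, 0, 0]}, {"slide": [-31.5, 11.6, 0], "rotation": [0, 0, 0]}, {"slide": [-31.5, 11.6, 0], "rotation": [0, 0, 0]}, {"slide": [-31.5, 11.6, 0], "rotation": [0, 0, 0]}, {"slide": [0, 0, 0], "rotation": [0, 0, -7]}, {"slide": [0, 0, 0], "rotation": [0, 0, -7]}, {"slide": [0, 0, 0], "rotation": [0, 0, -7]}, {"slide": [0, 0, 0], "rotation": [0, 0, -7]}, {"slide": [0, 0, 0], "rotation": [0, 0, -7]}, {"slide": [0, 0, 0], "rotation": [0, 0, -7]}, {"slide": [0, 0, 0], "rotation": [0, 0, -7]}, {"slide": [0, 0, 0], "rotation": [0, 0, -7]}, {"slide": [0, 0, 0], "rotation": [0, 0, -7]}, {"slide": [0, 0, 0], "rotation": [0, 0, -7]}, {"slide": [0, 0, 0], "rotation": [0, 0, -7]}, {"slide": [0, 0, 0], "rotation": [0, 0, -7]}, {"slide": [0, 0, 0], "rotation": [0, 0, -7]}, {"slide": [0, 0, 0], "rotation": [0, 0, -6]}, {"slide": [0, 0, 0], "rotation": [0, 0, 0]}]' --fingers 0.5

```text
time: 37.67
tool_pos: [0.6529, -0.0505, 0.2072]
tool_rot: [-0.002, -0.062, 0.998, 0.001]
contact_force: [0.2, -0.2, -1.1]
gripper_width: 0.498
```

Emit:
jog_arm --increments '[{"slide": [0, 0, 35], "rotation": [0, 0, 0]}, {"slide": [0, 0, 35], "rotation": [0, 0, 0]}, {"slide": [0, 0, 0], "rotation": [0, 0, 0]}, {"slide": [0, 0, 0], "rotation": [0, 0, 0]}]'

```text
time: 38.0
tool_pos: [0.6515, -0.0502, 0.1361]
tool_rot: [-0.004, -0.06, 0.998, 0.001]
contact_force: [0.2, 0.8, 1.7]
gripper_width: 0.5
```

Run:
```python
from h import *
f=optics.grab_frame("wrist");cv2.imwrite("pics/w26.png",cv2.resize(f["frame"],None,fx=1.5625,fy=1.5625))
for n in ("valve_axis","lever_grip"):
    for k in place_of(n,"wrist")[:2]: print(n,k["score"],np.array(k["uv"])*1.5625,atz(f,k["uv"],.058))
go([.654,-.0505,.0405])
```

```text
lever_grip 0.92 [394.2188 320.625 ] [ 0.656  -0.0527  0.058 ]
pos [ 0.6555 -0.0509  0.1427] yaw 96.94 tilt [ 0.19 -0.03] F [0.0527 0.4874 0.9452] t 38.15 w 0.495
slide total [  1.7   0.7 102.2] rows 3 each [ 0.6  0.2 34.1]
```

View pics/w26.png

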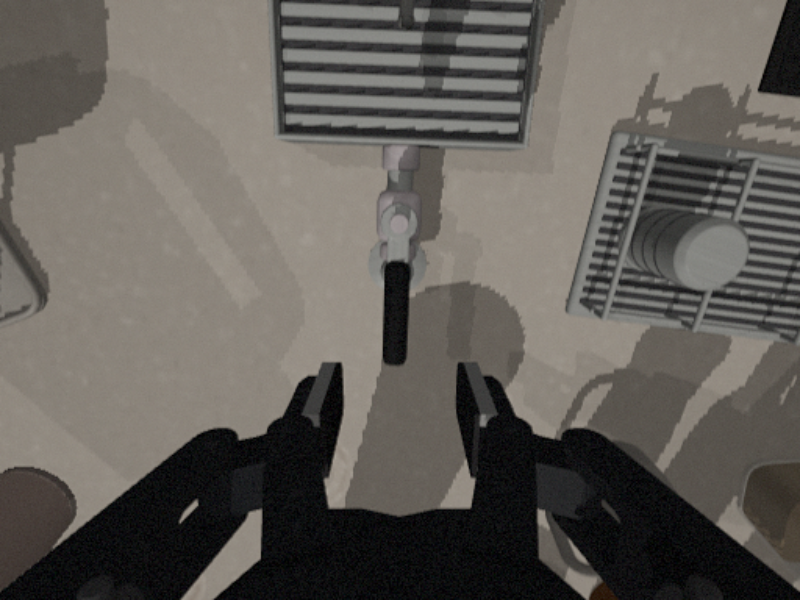

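Emit:
jog_arm --increments '[{"slide": [1, 0, 25], "rotation": [0, 0, 0]}, {"slide": [0, 0, 25], "rotation": [0, 0, 0]}, {"slide": [0, 0, 25], "rotation": [0, 0, 0]}, {"slide": [0, 0, 25], "rotation": [0, 0, 0]}, {"slide": [0, 0, 0], "rotation": [0, 0, 0]}, {"slide": [0, 0, 0], "rotation": [0, 0, 0]}]'

```text
time: 38.65
tool_pos: [0.6533, -0.0509, 0.0409]
tool_rot: [-0.0, -0.061, 0.998, 0.0]
contact_force: [0.2, -1.0, 0.7]
gripper_width: 0.497
```

Emit:
jog_arm --increments '[{"slide": [0, 0, 0], "rotation": [0, 0, 0]}, {"slide": [0, 0, 0], "rotation": [0, 0, 0]}, {"slide": [0, 0, 0], "rotation": [0, 0, 0]}, {"slide": [0, 0, 0], "rotation": [0, 0, 0]}, {"slide": [0, 0, 0], "rotation": [0, 0, 0]}, {"slide": [0, 0, 0], "rotation": [0, 0, 0]}]' --fingers 0

```text
time: 39.15
tool_pos: [0.6555, -0.0516, 0.0438]
tool_rot: [0.003, -0.06, 0.998, -0.001]
contact_force: [-0.8, -1.3, 7.6]
gripper_width: 0.147
```

Emit:
jog_arm --increments '[{"slide": [0.4, -6.7, 0], "rotation": [0, 0, 7]}, {"slide": [0.4, -6.7, 0], "rotation": [0, 0, 7]}, {"slide": [0.4, -6.7, 0], "rotation": [0, 0, 7]}, {"slide": [0.4, -6.7, 0], "rotation": [0, 0, 7]}, {"slide": [0.4, -6.7, 0], "rotation": [0, 0, 7]}, {"slide": [0.4, -6.7, 0], "rotation": [0, 0, 7]}, {"slide": [0.4, -6.7, 0], "rotation": [0, 0, 7]}, {"slide": [0.4, -6.7, 0], "rotation": [0, 0, 7]}, {"slide": [0.4, -6.7, 0], "rotation": [0, 0, 7]}, {"slide": [0.4, -6.7, 0], "rotation": [0, 0, 7]}, {"slide": [0.4, -6.7, 0], "rotation": [0, 0, 7]}, {"slide": [0.4, -6.7, 0], "rotation": [0, 0, 7]}, {"slide": [0.4, -6.7, 0], "rotation": [0, 0, 7]}, {"slide": [0, -1.5, 0], "rotation": [0, 0, 0]}, {"slide": [0, 0, 0], "rotation": [0, 0, 0]}, {"slide": [0, 0, 0], "rotation": [0, 0, 0]}]'

```text
time: 40.48
tool_pos: [0.6052, -0.1116, 0.0437]
tool_rot: [0.001, 0.669, 0.743, 0.002]
contact_force: [0.3, 4.6, 7.5]
gripper_width: 0.147
```

Run:
```python
from h import *
f=optics.grab_frame("wrist");cv2.imwrite("pics/w27.png",cv2.resize(f["frame"],None,fx=1.5625,fy=1.5625))
go([.654,-.0505,.0405])
```

```text
pos [ 0.6052 -0.1116  0.0438] yaw 5.99 tilt [0.29 0.07] F [-0.5854  5.1479  9.398 ] t 40.5333 w 0.146
slide total [55.6 54.9  3.6] rows 2 each [27.8 27.5  1.8]
```

View pics/w27.png

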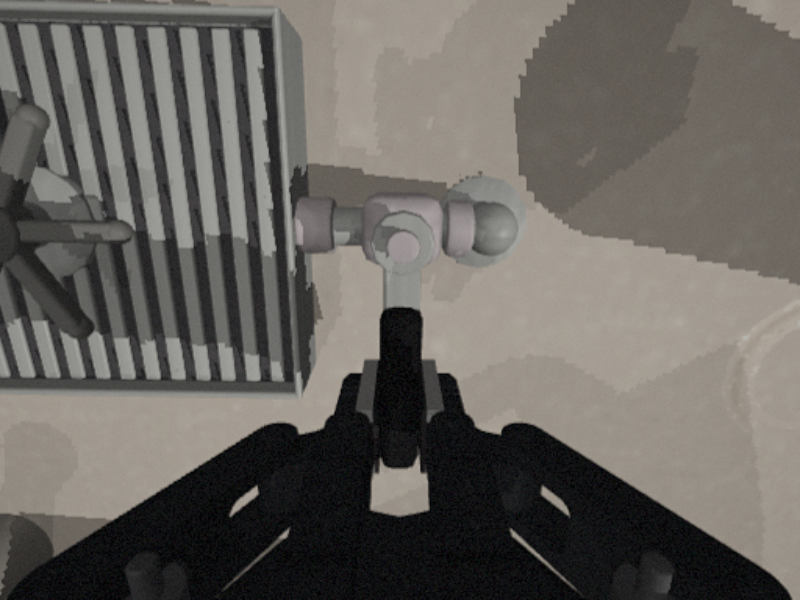

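Emit:
jog_arm --increments '[{"slide": [0, -2, 0], "rotation": [0, 0, 2]}, {"slide": [0, -1.5, 0], "rotation": [0, 0, 1]}, {"slide": [0, 0, 0], "rotation": [0, 0, 0]}, {"slide": [0, 0, 0], "rotation": [0, 0, 0]}]'

```text
time: 40.87
tool_pos: [0.6046, -0.1113, 0.0439]
tool_rot: [0.004, 0.688, 0.726, 0.005]
contact_force: [10.5, 6.4, 1.2]
gripper_width: 0.145
```

Run:
```python
from h import *
go([.654,-.0505,.0405]); print(state()["ft_torque"])
```

```text
pos [ 0.6046 -0.1113  0.0439] yaw 3.09 tilt [0.73 0.08] F [10.5169  6.4169  1.2473] t 40.8667 w 0.145
slide total [58.1 52.6  4.1] rows 2 each [29.  26.3  2. ]
[ 1.0844 -1.5382  0.5938]
```

Emit:
jog_arm --increments '[{"slide": [0, 0, 0], "rotation": [0, 0, 0]}, {"slide": [0, 0, 0], "rotation": [0, 0, 0]}, {"slide": [0, 0, 0], "rotation": [0, 0, 0]}, {"slide": [0, 0, 0], "rotation": [0, 0, 0]}, {"slide": [0, 0, -20], "rotation": [0, 0, 0]}, {"slide": [0, 0, -35], "rotation": [0, 0, 0]}, {"slide": [0, 0, -35], "rotation": [0, 0, 0]}, {"slide": [0, 0, -35], "rotation": [0, 0, 0]}, {"slide": [0, 0, -35], "rotation": [0, 0, 0]}, {"slide": [-30, -20, -10], "rotation": [0, 0, 0]}, {"slide": [-30, -20, -10], "rotation": [0, 0, 0]}, {"slide": [0, 0, 0], "rotation": [0, 0, 0]}, {"slide": [0, 0, 0], "rotation": [0, 0, 0]}]' --fingers 0.5

```text
time: 41.95
tool_pos: [0.5621, -0.1764, 0.2212]
tool_rot: [0.001, 0.69, 0.724, 0.0]
contact_force: [-0.1, 0.3, -0.3]
gripper_width: 0.5
```

Run:
```python
from h import *
f=optics.grab_frame("wrist");cv2.imwrite("pics/w28.png",cv2.resize(f["frame"],None,fx=1.5625,fy=1.5625));np.savez("w28.npz",**f)
g=optics.grab_frame("side"); cv2.imwrite("pics/s28.png",g["frame"])
t=optics.grab_frame("top"); cv2.imwrite("pics/t28.png",cv2.resize(t["frame"][150:300,160:360],None,fx=4,fy=4,interpolation=cv2.INTER_CUBIC))
go([.654,-.0505,.0405])
```

```text
pos [ 0.5624 -0.1741  0.2193] yaw 3.0 tilt [-0.08  0.06] F [ 0.225  -0.5427 -0.38  ] t 42.1 w 0.5
slide total [118.5  98.3 178.8] rows 6 each [19.7 16.4 29.8]
```

View pics/w28.png

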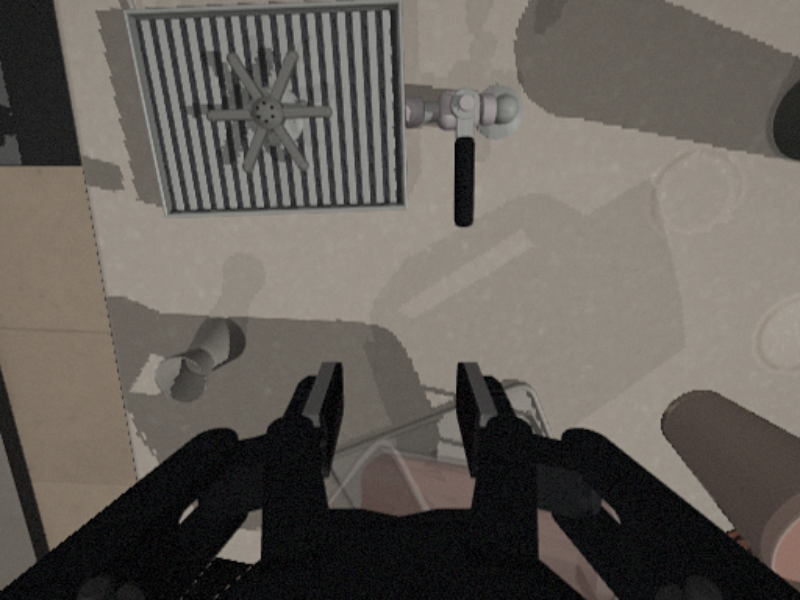

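View pics/t28.png

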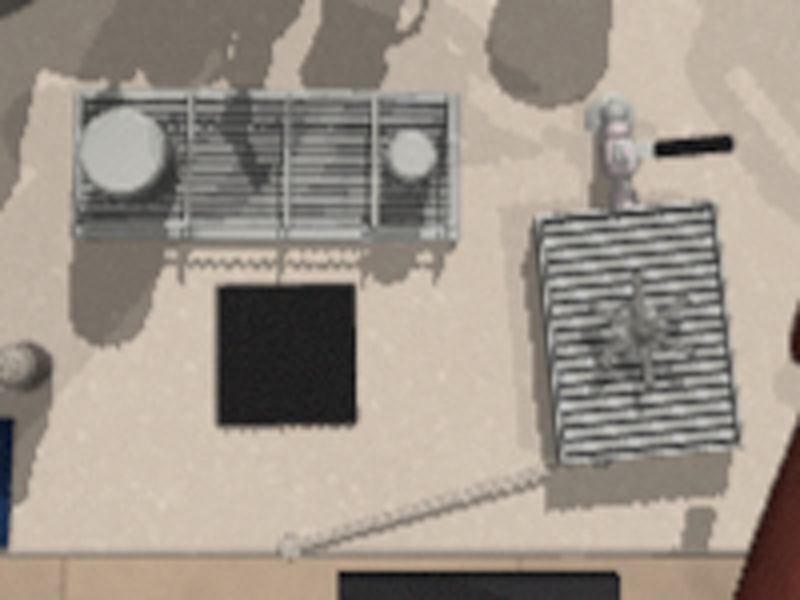

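View pics/s28.png

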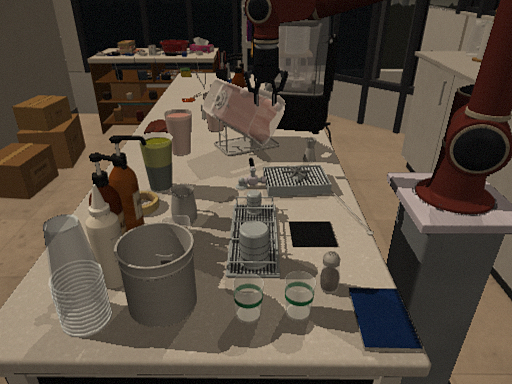

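Run:
```python
import cv2,numpy as np
for n in("t1","t28"):
    a=cv2.imread(f"pics/{n}.png",0)[120:175,640:750]
    ys,xs=np.where(a<60); print(n,len(xs),np.polyfit(xs,ys,1),xs.mean(),ys.mean())
```

```text
t1 1012 [-0.10676916 30.45916583] 53.17588932806324 24.781620553359684
t28 970 [-0.08528334 30.67073198] 53.630927835051544 26.096907216494845
```

Run:
```python
from plant import *
print(manip.job_done())
```

```text
the job is handed in; nothing more can be done
None
```

The job is handed in. The nest held only two beakers, the largest (beaker_a) and the smallest (beaker_d), and both are rinsed and racked.

- **Lever:** I opened it to its stop before lifting anything. After racking I shut it until the force rose to about 10 N with no further movement. In the top view it now lies within about 1° of where it started, on the shut side.
- **Rinsing:** I pressed beaker_a first, then beaker_d. Each went to the lower stop, where the force rose to 18–25 N with almost no travel, and stayed there at least 1.5 s. By the wrist camera, each was centred on the spider to about 1 mm.
- **Rack:** beaker_a stands in the widest bay and beaker_d in the narrowest. The bays for the two missing sizes are empty.
- **Last pictures:** the top and side views show both beakers upright in their bays, the mat empty, the other things where they stood, and the gripper clear of everything. No beaker was seen to be knocked aside.
- **Disagreements:** the wrist camera differed from the other views by 2 to 4 mm at times. I settled the centring by comparing each beaker's rim with the spider arms or rack wires in the same picture. I judged that beaker_d was the smallest size from its measured width, 37–39 mm.

It finished at about 42 s of the 210 s allowed.

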